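# Load the jar tray and hold the settling dial

### The arm

A 7-joint arm with a two-finger parallel gripper is mounted at the origin on the work surface. World frame = base frame: x ahead of the robot, y to its left, z up, the work surface at z = 0. Lengths are in m, angles in degrees, forces in N, time in s.
With the tool pointing down it reaches from about 0.425 to 0.875 m from the base axis. Payload 4.7 kg.
Tool frame: the origin (TCP) lies on the centre line of the jaws, within the pads' length; the fingertips stand 8 mm ahead of it and the grasp point (between the pads) lies 11 mm behind it; z points along the fingers, y is the direction in which the jaws open and shut (so a half turn about z gives the same grasp; the last joint's range is limited). The gripper opens to 87 mm and grips with 3 to 60 N. Pads are 19 mm wide; open, the fingers measure 117 mm over their backs; the gripper's body (75 mm by 190 mm) begins 51 mm behind the grasp point.
Start: joints at [77.011, 18.392, -4.016, 83.108, 1.295, 78.541, -3.26], TCP at [0.155, -0.631, 0.192] pointing down, gripper open.
Joint ranges: [-163.93, 163.93], [-17.29, 119.83], [-79.2, 71.16], [3.27, 140.29], [-89.18, 269.18], [5.43, 117.66], [-154.24, 154.24]. Speed limits (degrees/s): [147.25, 147.25, 180, 180, 180, 180, 180].

### API

Orientations are given as [roll, pitch, yaw] about the fixed x, y, z axes, in that order (R = Rz(yaw) Ry(pitch) Rx(roll)).
In Python, from cell import status, vision, workorder gives the robot as it stands.
- The arm moves only by the tool step_arm, never from a script. Its argument "series" is a list of rows, each an object of numbers: "ax", "ay", "az": the turn, a rotation vector about the world's x, y, z in degrees; "x", "y", "z": the shift along the world's x, y, z in m; "claw": the opening in per cent of the stroke, from 0 (shut) to 100 (fully open). In form: [{"ax": .., "ay": .., "az": .., "x": .., "y": .., "z": .., "claw": ..}, ...]. A call has 1 to 12 rows; each row is the pose to reach, as a shift and turn from the pose commanded when the call began; what a row does not reach only later rows make up. A row lasts 1/10 s, in which the tool goes at most 50 mm and 8.59 degrees, less where a joint would pass 70% of its speed; a pose out of reach is approached as far as the arm can. A call with a gripper value outside its range is refused whole. The fingers move at their own pace and stop on an object; "squeeze" is the grip in N (left out, the last holds). Time passes only in rows, so rows that repeat a pose let the fingers close. It gives the time, the measured TCP pose, the force and the opening at its end, in the units of the state.
- status.get_obs(): the state, without advancing time (a new reading comes with each control period).
- vision.read_camera(name): name is "side" or "top"; returns the picture (420x560x3 uint8, red, green, blue); there is no depth.
- vision.camera_params(name): a dict with "fovy" (degrees; the focal length in pixels is half the picture's height over the tangent of half this angle, whatever the lens; pixels are square), "cx", "cy" (the principal point, pixels), "dist" ([k1, k2, p1, p2, k3] as OpenCV has them; the pictures are not rectified), "eye" and "orientation" of the camera in the world. Camera axes: x right, y down, z forward; pixel columns grow to the right and rows downward; lengths in m; the calibration is good to about 2 mm. A picture is of the moment at which its call begins. camera_params takes no time and is no camera call.
- workorder.sign_off(): hands the job in, once; it reports no verdict.
The state is a dict: "time_s": time; "qpos": joint angles; "joint_velocities": joint speeds; "effort": joint torques, N m; "tool_pos": TCP position; "tool_rot": TCP orientation; "force": force on the tool from outside, world axes, zero at the start; "wrist_torque": the same for the moment, N m; "grip_width": finger opening in m.
Only numpy, scipy, OpenCV 4.12 (cv2) and the standard library are available. Lean on these libraries where they do the work, as an engineer would, in place of code of your own. Each camera call takes 0.05 s, during which the arm holds its last target.

### The job

Carry the tray of four jars by its bar to the settling machine, slide it in through the mouth under the lips until it is fully home against the stop, keeping the jars standing in it, and let go of it. Only then press the dial's red pad down with the fingers, past the first two notches to the third position, and hold it there against its spring; finish while still holding it down. Do not turn the dial before the tray is home, and leave the tape roll, the bottle and the carton where they are.

Things in the scene. Friction and masses are not known exactly. Their poses are not given: they have to be found in the camera images.
- tray: Blue tray with 4 pockets, a jar in each. Body 110 mm long (x), 120 wide (y), 25 high; along both long sides at the very bottom a runner 6 mm thick sticks out 8 mm (136 mm over both). Jar tops are 57 mm above the underside. 0.2 to 0.33 kg plus jars, balanced. Origin: centre of the underside, z up. Ends alike: either may go in first. Starts on the table.
- tray_bar (a point): Centre of the tray's carrying bar, 90 mm above the tray's underside: light wood, 102 mm long along the tray's x, 16 mm wide (y), 16 mm high, on two steel posts 47 mm either side of its centre. Axes as the tray's.
- jar0: One of the four closed white jars (42 mm across, 52 mm tall, red or white cap) standing loose in the tray's pockets, 80 g give or take. Origin: centre of its underside; z up the jar.
- jar1: One of the four closed white jars (42 mm across, 52 mm tall, red or white cap) standing loose in the tray's pockets, 80 g give or take. Origin: centre of its underside; z up the jar.
- jar2: One of the four closed white jars (42 mm across, 52 mm tall, red or white cap) standing loose in the tray's pockets, 80 g give or take. Origin: centre of its underside; z up the jar.
- jar3: One of the four closed white jars (42 mm across, 52 mm tall, red or white cap) standing loose in the tray's pockets, 80 g give or take. Origin: centre of its underside; z up the jar.
- dock: Settling machine fixed to the bench: deck 12 mm high between white rails, a stop at the far end, a white control box (58 mm wide, 105 high) along the +y rail. x: the way the tray slides in; z up; origin on the table under the channel's middle. Channel 142 mm wide from x = -55 to the stop's face at x = 62 mm. Flared mouth at the -x end, starting at x = -85 mm, towards the robot.
- dock_home (a point): Point on the deck (12 mm above the table) where the tray's origin lies when the tray is fully home, its leading end against the stop; axes as the dock's. Lips along both rails (underside 12 mm over the deck, 126 mm between them, tops 30 mm over the table) cover the runners: enter by the mouth only. The tray is clear of the mouth 150 mm towards -x.
- dial (a joint): Dial turn, rad. 0: rest, at a stop. Grows as the red pad is pressed down. It clicks at notches near 0.33 (yellow bead) and 0.65 (orange) and stays there if let go; third position (green) at 1.05, end stop 1.10. A spring drives it back from the third to a lower notch or rest if let go. At the pad: up to 11 N over the notches, 6 N to hold in the third. Starts at 0.
- dial_axis (a point): Centre of the dial on the control box's front (-x) face, 85 mm above the table, 125 mm to +y and 50 mm to -x of the dock's origin. The dial turns about the dock's x direction. Axes as the dock's.
- dial_pad (a point): Middle of the upper face of the red press pad (32 mm along dock x, 28 along the arm, 10 thick) on a black arm pointing to the dock's +y side; 70 mm from dial_axis along the arm and 5 mm above the arm's middle line. The arm points 0.55 rad above level at rest and 0.50 rad below level in the third position; the pad swings down in that arc. Moves with the pad.
- tape_roll: Bystander: empty brown tape core, a ring 96 mm across and 45 mm high. Origin: centre of its underside.
- spray_bottle: Bystander: green bottle 60 mm across, 120 mm tall. Origin: centre of its underside.
- carton: Bystander: closed brown carton, 80 x 100 mm and 70 mm high, beside the dock. Origin: centre of its underside.
Mind the look-alikes: they are no part of the job. Of the things like the tray, leave any that is green or orange; of the rest the larger one is meant.

How it is judged (in metres and radians):
On the way:
1. the tray is fully home in the dock with its jars, let go of, the dial still at rest (x of tray in the frame of dock_home above -0.005 m and y of tray in the frame of dock_home between -0.005 and 0.005 m and z of tray in the frame of dock_home below 0.003 m and angle between the x axis of tray and the x axis of dock_home, either way round below 0.07 rad and angle between tray's own z axis and vertical below 0.06 rad and z of each of jar0, jar1, jar2, jar3 in the frame of tray below 0.015 m and horizontal distance between each of jar0, jar1, jar2, jar3 and tray below 0.055 m and angle between each of jar0, jar1, jar2, jar3's own z axis and vertical below 0.2 rad and value of joint dial below 0.2 rad and contact force between each of the arm, the fingers and tray below 0.2 N), for 0.3 s.
At the end, for the whole second after the job is handed in: Tray home (5 mm along and across, 3 mm in height, 0.07 rad), still and not gripped, four jars standing in it; dial at 0.98 rad or more and the fingers pressing it with over 2.5 N through the last second; bystanders within 30 mm of their starts (x of tray in the frame of dock_home above -0.005 m and y of tray in the frame of dock_home between -0.005 and 0.005 m and z of tray in the frame of dock_home below 0.003 m and angle between the x axis of tray and the x axis of dock_home, either way round below 0.07 rad and angle between tray's own z axis and vertical below 0.06 rad and z of each of jar0, jar1, jar2, jar3 in the frame of tray below 0.015 m and horizontal distance between each of jar0, jar1, jar2, jar3 and tray below 0.055 m and angle between each of jar0, jar1, jar2, jar3's own z axis and vertical below 0.2 rad and linear speed of tray below 0.02 m/s and value of joint dial above 0.98 rad and contact force between the fingers and dial above 2.5 N and contact force between the fingers and tray below 0.2 N and distance of each of tape_roll, spray_bottle, carton from where it was at the start of the episode below 0.03 m); the arm keeps its last pose, push and grip.
It fails at once if the dial is turned before the tray is home (value of joint dial above 0.25 rad and (x of tray in the frame of dock_home below -0.008 m or z of tray in the frame of dock_home above 0.01 m)).
It fails at once if a jar is tipped over or out of the tray (angle between any of jar0, jar1, jar2, jar3's own z axis and vertical above 0.8 rad or z of any of jar0, jar1, jar2, jar3 in the frame of tray above 0.04 m).
It fails at once if the tape roll is pushed away (distance of tape_roll from where it was at the start of the episode above 0.03 m).
It fails at once if the spray bottle is pushed away (distance of spray_bottle from where it was at the start of the episode above 0.03 m).
It fails at once if the carton is pushed away (distance of carton from where it was at the start of the episode above 0.03 m).
It also fails if it takes over 58 s, if anything falls off the work surface, if the arm or the gripper's body presses on something with over 40 N, if the wrist force passes 120 N, or if a joint passes its speed limit or range.

## Working session

There is one attempt and no reset: what is moved stays moved. The work goes in short steps, Python scripts to look and compute and a tool call to move; the robot and the scene stay as the last step left them, time stands still between calls to the robot, and variables do not carry over. Pictures are saved under pics/ and viewed, and the job is handed in when it is done.

Besides the shell and the picture viewer there is one more tool, called after "Request:" in YAML: its name, and indented under it one key for each argument. step_arm: Moves the arm, as the interface text tells. Its arguments: {"type":"object","properties":{"series":{"type":"array"},"squeeze":{"type":"number"}},"required":["series"]}

```bash
ls; mkdir -p pics
python3 - <<'E'
from cell import status, vision, workorder
import cv2
o=status.get_obs(); print(o)
for n in ("side","top"):
    print(n,vision.camera_params(n))
    im=vision.read_camera(n); cv2.imwrite(f"pics/{n}0.png",im[:,:,::-1])
E
```

```text
pics
{'time_s': 0.0, 'qpos': array([77.01015848, 18.43851614, -4.01410807, 83.17285497,  1.29498529,
       78.53988753, -3.26069494]), 'joint_velocities': array([ 0.02160997,  0.07152692, -0.05630347,  0.06088196, -0.02566213,
       -0.01740871,  0.04792553]), 'effort': array([-6.56831662e-05, -4.91285026e+01, -4.03842526e-01, -3.12530172e+01,
       -6.41525583e-02,  4.36874852e-02,  1.77534671e-04]), 'tool_pos': array([ 0.15481434, -0.6306891 ,  0.19098545]), 'tool_rot': array([-1.79893973e+02,  6.04975489e-03,  1.37975027e+01]), 'force': array([ 0.26421267,  0.52518254, -0.10060176]), 'wrist_torque': array([-0.02585635, -0.01725514, -0.02382466]), 'grip_width': 0.0866320902100515}
side {'fovy': 42.00108715913861, 'cx': 281.97861621963085, 'cy': 201.14656777342924, 'dist': array([-0.10588762,  0.        ,  0.        ,  0.        ,  0.        ]), 'eye': array([-0.13305909, -1.10280848,  1.12342534]), 'orientation': array([-128.83224488,    0.90972963,  -31.2580376 ])}
top {'fovy': 44.82992491197325, 'cx': 273.88720282306804, 'cy': 216.1978324647294, 'dist': array([-0.08918785,  0.        ,  0.        ,  0.        ,  0.        ]), 'eye': array([ 0.38592372, -0.01638437,  1.34380713]), 'orientation': array([-174.29936984,   -0.58241256,  -88.87442948])}
```

View pics/side0.png

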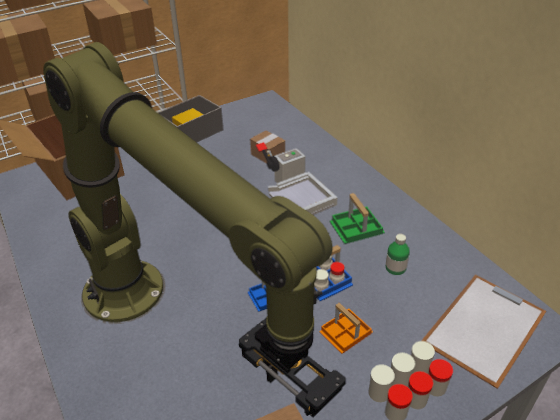

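View pics/top0.png

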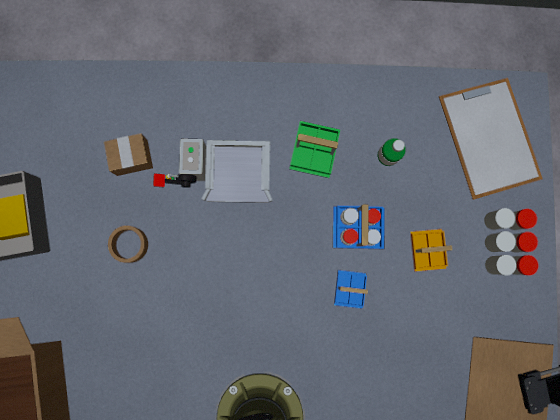

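The top picture shows the tray (blue, with jars) at about (359,227), a smaller empty blue one at (351,290), the dock at (238,172), the red pad at (159,181), the tape core at (128,244), the carton at (128,155) and the bottle at (393,152). I'll enlarge it next.

```bash
cat > h.py <<'E'
import numpy as np, cv2
from scipy.spatial.transform import Rotation as R
from cell import vision
def cam(n):
    p=vision.camera_params(n); f=210/np.tan(np.radians(p['fovy'])/2)
    K=np.array([[f,0,p['cx']],[0,f,p['cy']],[0,0,1]]); return K,np.array(p['dist']),np.array(p['eye']),R.from_euler('xyz',p['orientation'],degrees=True).as_matrix()
def unproj(n,uv,z):
    K,d,e,Rm=cam(n); q=cv2.undistortPoints(np.array(uv,float).reshape(-1,1,2),K,d)[:,0]
    r=np.c_[q,np.ones(len(q))]@Rm.T; return e+r*((z-e[2])/r[:,2])[:,None]
def proj(n,P):
    K,d,e,Rm=cam(n); return cv2.projectPoints(((np.array(P,float).reshape(-1,3)-e)@Rm),np.zeros(3),np.zeros(3),K,d)[0][:,0]
def crop(src,x,y,w,h,s,out):
    c=cv2.resize(src[y:y+h,x:x+w],None,fx=s,fy=s,interpolation=cv2.INTER_CUBIC); cv2.imwrite(out,c)
E
python3 - <<'E'
from h import *
t=cv2.imread('pics/top0.png'); s=cv2.imread('pics/side0.png')
crop(t,140,125,140,90,5.7,'pics/c1.png'); crop(t,320,190,80,60,10,'pics/c2.png'); crop(s,230,120,130,100,6,'pics/c3.png')
E
```

```text
(no output)
```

View pics/c1.png

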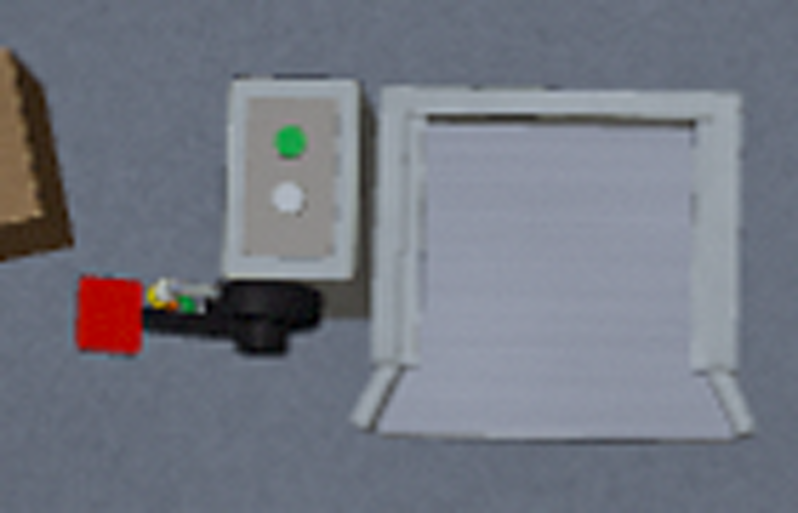

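View pics/c2.png

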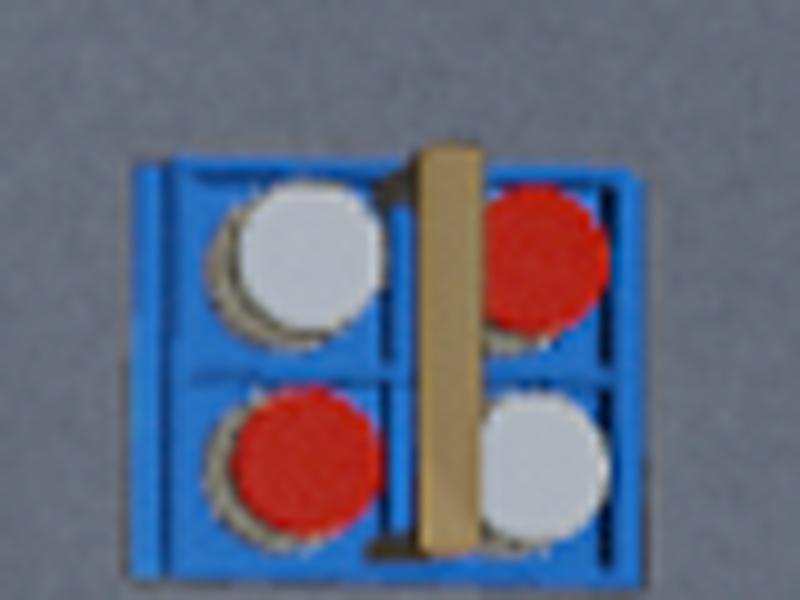

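View pics/c3.png

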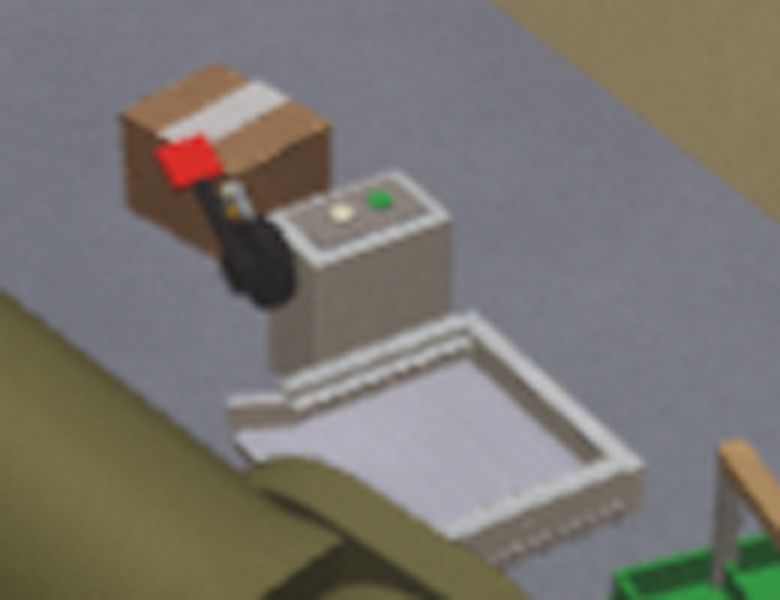

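```bash
cat > fit.py <<'E'
from h import *
from scipy.optimize import least_squares
def pose(p,P):
    c,s=np.cos(p[2]),np.sin(p[2]); P=np.array(P,float)
    return np.c_[p[0]+c*P[:,0]-s*P[:,1],p[1]+s*P[:,0]+c*P[:,1],P[:,2]]
def px(l,s,x0,y0): return (np.array(l,float)+.5)/s-.5+[x0,y0]
def fit(name,obs,p0):
    f=lambda p:np.concatenate([(proj(c,pose(p,P))-uv).ravel() for c,P,uv in obs])
    r=least_squares(f,p0,loss='soft_l1'); print(name,r.x[:2],np.degrees(r.x[2])); print(np.round(r.fun.reshape(-1,2),2).tolist()); return r.x
if __name__=='__main__':
    box=[(-.05,.154,.105),(-.05,.096,.105)]
    t=('top',[*box,(-.085,.071,.012),(-.085,-.071,.012),(-.055,.063,.03),(-.055,-.063,.03)][:2]+[(-.055,.063,.03),(-.055,-.063,.03)],px([(222,278),(355,278),(412,365),(693,368)],5.7,140,125))
    s=('side',box,px([(270,215),(322,265)],6,230,120))
    p0=[.62,.1,0]
    fit('dock top',[t],p0); fit('dock side',[s],p0); d=fit('dock both',[t,s],p0)
    print('deck mouth corners ->',unproj('top',px([(375,433),(745,437)],5.7,140,125),.012)[:,:2])
    print('stop deck->',unproj('top',px([(430,125),(693,125)],5.7,140,125),.012)[:,:2],'top inner',unproj('top',px([(430,115),(693,120)],5.7,140,125),.03)[:,:2])
    print('pad',unproj('top',px([(110,315)],5.7,140,125),.085+.07*np.sin(.55)+.005))
    print('pad model',pose(d,[(-.05-.02,.125+.07*np.cos(.55),.126)]))
    tb=('top',[(.051,.008,.098),(.051,-.008,.098),(-.051,-.008,.098),(-.051,.008,.098)],px([(418,146),(484,148),(479,554),(417,553)],10,320,190))
    tr=('top',[(.055,.068,.006),(.055,-.068,.006),(-.055,-.068,.006),(-.055,.068,.006)],px([(134,163),(643,175),(643,585),(128,578)],10,320,190))
    fit('bar',[tb],[.45,-.2,0]); fit('traybase',[tr],[.45,-.2,0]); fit('tray',[tb,tr],[.45,-.2,0])
    print('bystanders',unproj('top',[(128,244),(393,152),(128,155)],.05))
E
python3 fit.py
```

```text
dock top [0.64740381 0.05819738] -5.373166385849521
[[-2.04, -0.33], [-2.17, 2.27], [3.95, -4.58], [2.59, 0.34]]
dock side [0.66117843 0.05280342] -1.3346532628475227
[[-0.04, -0.12], [0.04, 0.12]]
dock both [0.64847928 0.05405211] -6.085705708732652
[[-0.49, -1.52], [-0.66, 1.37], [5.33, -5.28], [3.89, 0.23], [-0.66, -0.8], [-1.92, -0.18]]
deck mouth corners -> [[ 0.55685309  0.15420645]
 [ 0.55851254 -0.01704561]]
stop deck-> [[0.70280911 0.13350047]
 [0.70531244 0.01031499]] top inner [[0.70325054 0.13163531]
 [0.7033573  0.01000783]]
pad [[0.59052007 0.25441257 0.12658811]]
pad model [[0.59845245 0.24510919 0.126     ]]
bar [ 0.49457542 -0.25053389] -0.29678447593456625
[[0.1, -0.26], [-0.09, -0.29], [0.13, 0.29], [-0.14, 0.24]]
traybase [ 0.49561154 -0.2513584 ] -0.0368377777177193
[[-0.03, -0.05], [-0.09, -0.12], [-0.07, 0.22], [0.19, -0.05]]
tray [ 0.49507453 -0.25091865] -0.11747602860271955
[[0.19, -0.45], [0.0, -0.49], [0.35, 0.09], [0.08, 0.05], [-0.16, 0.12], [-0.22, 0.11], [-0.27, 0.46], [-0.01, 0.11]]
bystanders [[ 0.43632629  0.34389141  0.05      ]
 [ 0.69008055 -0.33449499  0.05      ]
 [ 0.667379    0.3554492   0.05      ]]
```

Run:
```python
from fit import *
T=lambda l,z:unproj('top',px(l,5.7,140,125),z)[:,:2].round(4).tolist()
S=lambda l,z:unproj('side',px(l,6,230,120),z)[:,:2].round(4).tolist()
print('box top corners',T([(222,278),(355,278),(360,80),(230,80)],.105))
print('lips',T([(412,365),(693,368),(427,115),(693,125)],.03))
print('rail outer',T([(372,365),(738,370),(383,88),(742,94)],.03))
print('side box',S([(270,215),(322,265),(450,215),(398,172)],.105))
print('side rail outer far corners',S([(472,312),(643,465)],.03), 'mouth',S([(235,432)],.012))
```

```text
box top corners [[0.6113, 0.2111], [0.6124, 0.1533], [0.7002, 0.1543], [0.6992, 0.2113]]
lips [[0.5862, 0.136], [0.5875, 0.0074], [0.7032, 0.133], [0.701, 0.01]]
rail outer [[0.5859, 0.1543], [0.587, -0.0132], [0.7156, 0.1539], [0.7161, -0.0124]]
side box [[0.6145, 0.2072], [0.6137, 0.1506], [0.6983, 0.1537], [0.6972, 0.2055]]
side rail outer far corners [[0.7164, 0.1571], [0.7165, -0.009]] mouth [[0.5576, 0.1535]]
```

The dock's origin comes out near (0.642, 0.071) with yaw about 0.4°, and the dial agrees with that. The tray is at (0.495, -0.251) with yaw about -0.1°. Next I'll move above the bar.

Request:
step_arm:
  series:
    - {"x": 0.03, "y": 0.034, "az": -2}
    - {"x": 0.06, "y": 0.067, "az": -4}
    - {"x": 0.09, "y": 0.1, "az": -6}
    - {"x": 0.12, "y": 0.134, "az": -8}
    - {"x": 0.15, "y": 0.168, "az": -10}
    - {"x": 0.18, "y": 0.2, "az": -12}
    - {"x": 0.21, "y": 0.235, "az": -13.9}
    - {"x": 0.24, "y": 0.268, "az": -13.9}
    - {"x": 0.27, "y": 0.302, "az": -13.9}
    - {"x": 0.3, "y": 0.335, "az": -13.9}
    - {"x": 0.33, "y": 0.369, "az": -13.9}
    - {"x": 0.34, "y": 0.38, "az": -13.9}
  squeeze: 45

```text
invalid input
```

Request:
step_arm:
  series:
    - {}
    - {}
    - {}

```text
invalid input
```

Run:
```python
from h import *
from cell import status
o=status.get_obs(); print(o['time_s'],o['tool_pos'],o['tool_rot'],o['qpos'])
for n in ('top','side'):
    im=vision.read_camera(n)[:,:,::-1].copy(); cv2.imwrite(f'pics/{n}1.png',im)
t=cv2.imread('pics/top1.png');crop(t,310,170,110,90,7,'pics/c4.png')
s=cv2.imread('pics/side1.png');crop(s,220,120,190,140,4,'pics/c5.png')
```

```text
0.1 [ 0.15485535 -0.63072659  0.1910669 ] [-1.79902338e+02  3.20401614e-03  1.37998378e+01] [77.01180047 18.43515823 -4.01747599 83.16795211  1.29339161 78.53970098
 -3.25948426]
```

View pics/side1.png

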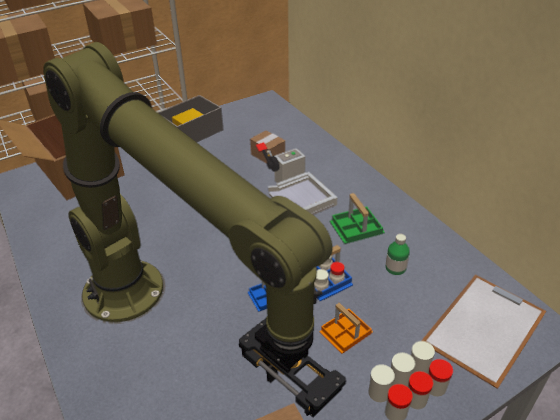

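View pics/top1.png

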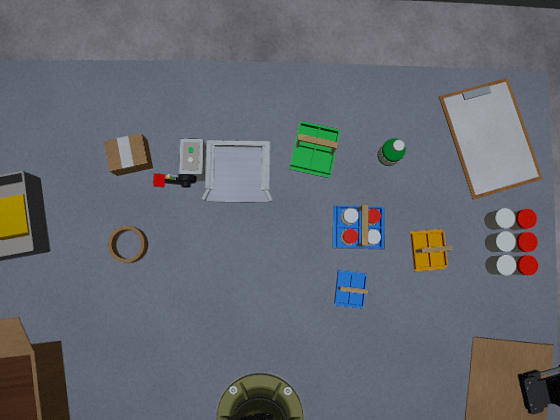

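Nothing moved, so each row probably has to carry every key.

Request:
step_arm:
  series:
    - {"ax": 0, "ay": 0, "az": -2, "x": 0.03, "y": 0.034, "z": 0, "claw": 100}
    - {"ax": 0, "ay": 0, "az": -4, "x": 0.06, "y": 0.067, "z": 0, "claw": 100}
    - {"ax": 0, "ay": 0, "az": -6, "x": 0.09, "y": 0.1, "z": 0, "claw": 100}
    - {"ax": 0, "ay": 0, "az": -8, "x": 0.12, "y": 0.134, "z": 0, "claw": 100}
    - {"ax": 0, "ay": 0, "az": -10, "x": 0.15, "y": 0.168, "z": 0, "claw": 100}
    - {"ax": 0, "ay": 0, "az": -12, "x": 0.18, "y": 0.2, "z": 0, "claw": 100}
    - {"ax": 0, "ay": 0, "az": -13.9, "x": 0.21, "y": 0.235, "z": 0, "claw": 100}
    - {"ax": 0, "ay": 0, "az": -13.9, "x": 0.24, "y": 0.268, "z": 0, "claw": 100}
    - {"ax": 0, "ay": 0, "az": -13.9, "x": 0.27, "y": 0.302, "z": 0, "claw": 100}
    - {"ax": 0, "ay": 0, "az": -13.9, "x": 0.3, "y": 0.335, "z": 0, "claw": 100}
    - {"ax": 0, "ay": 0, "az": -13.9, "x": 0.33, "y": 0.369, "z": 0, "claw": 100}
    - {"ax": 0, "ay": 0, "az": -13.9, "x": 0.34, "y": 0.38, "z": 0, "claw": 100}
  squeeze: 45

```text
time_s: 1.4
tool_pos: [0.4983, -0.2454, 0.1922]
tool_rot: [-179.9, -0.1, 0.3]
force: [1.1, 0.4, 0.2]
grip_width: 0.0869
```

Request:
step_arm:
  series:
    - {"ax": 0, "ay": 0, "az": 0, "x": 0, "y": 0, "z": 0, "claw": 100}
    - {"ax": 0, "ay": 0, "az": 0, "x": 0, "y": 0, "z": 0, "claw": 100}
    - {"ax": 0, "ay": 0, "az": 0, "x": 0, "y": 0, "z": 0, "claw": 100}

```text
time_s: 1.7
tool_pos: [0.4934, -0.2537, 0.1919]
tool_rot: [179.9, 0.1, -0.3]
force: [-0.7, 0.3, 0.2]
grip_width: 0.0871
```

Run:
```python
from h import *
from cell import status
o=status.get_obs(); print(o['time_s'],o['tool_pos'],o['tool_rot'],o['qpos'])
for n in ('top','side'):
    im=vision.read_camera(n)[:,:,::-1].copy(); cv2.imwrite(f'pics/{n}2.png',im)
s=cv2.imread('pics/side2.png');crop(s,220,130,190,140,4,'pics/c5.png')
t=cv2.imread('pics/top2.png');crop(t,300,170,130,100,6,'pics/c4.png')
```

```text
1.7 [ 0.49338817 -0.25372431  0.19186742] [ 1.79948995e+02  6.56891978e-02 -3.20838514e-01] [ 45.87221463   8.14154825 -23.53628315  96.18203718   3.40958681
  76.41052244 -68.57752248]
```

View pics/side2.png

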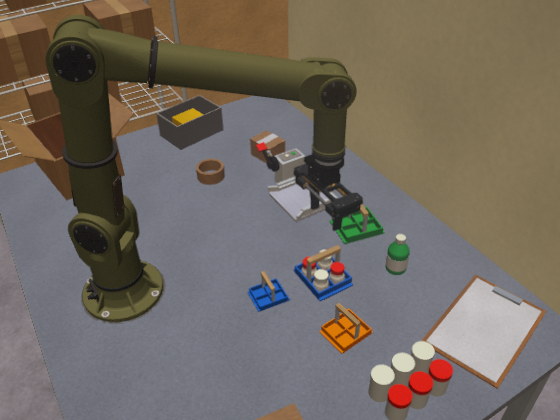

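View pics/top2.png

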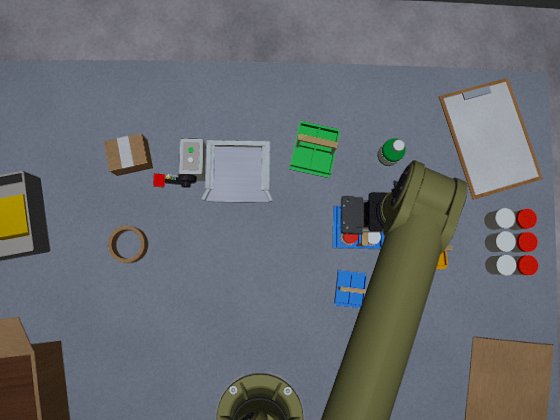

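Run:
```python
from h import *
s=cv2.imread('pics/side2.png');crop(s,285,240,80,60,10,'pics/c6.png');crop(s,255,140,100,80,7,'pics/c7.png')
```

```text
(no output)
```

View pics/c6.png

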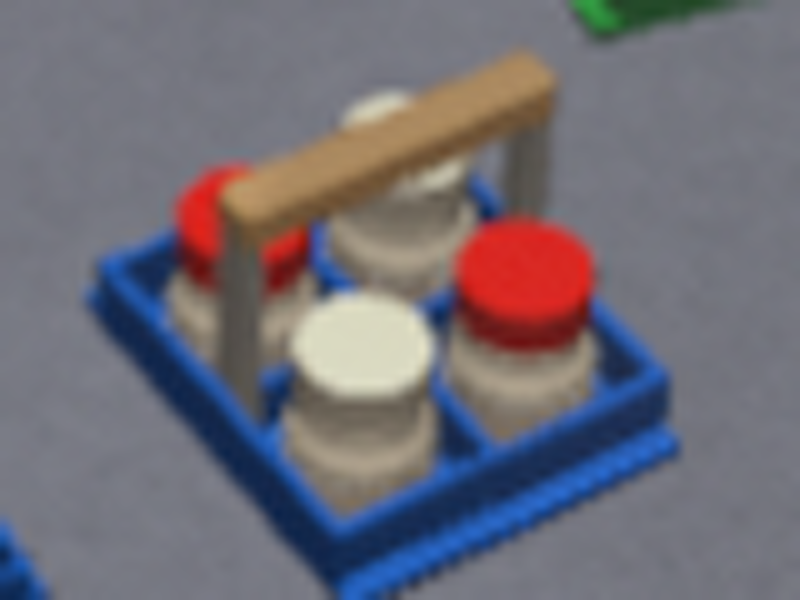

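View pics/c7.png

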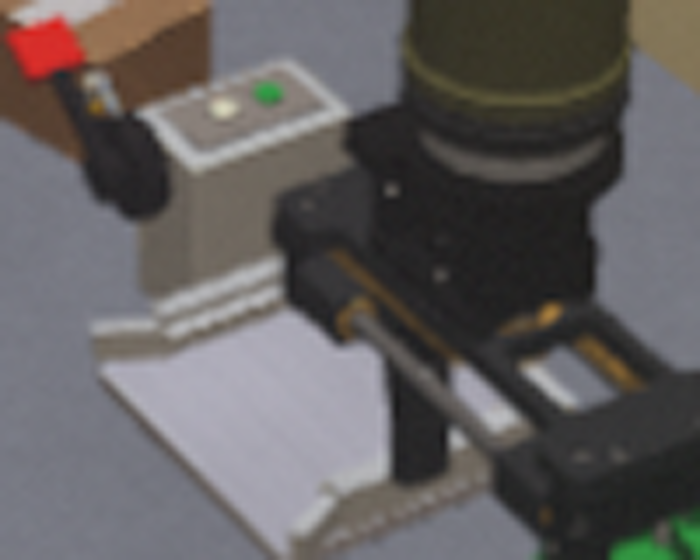

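Run:
```python
from fit import *
q=('side',[(-.051,.008,.098),(-.051,-.008,.098),(.051,.008,.098),(.051,-.008,.098),(.055,-.068,.006),(-.055,-.068,.006),(.055,-.06,.025)],px([(221,188),(258,222),(526,50),(558,78),(680,445),(345,592),(667,375)],10,285,240))
fit('side tray',[q],[.49,-.25,0])
S=lambda l,z:unproj('side',px(l,7,255,140),z)[:,:2].round(4).tolist()
print('mouth -y,+y deck corners',S([(280,558),(100,372)],.012))
```

```text
side tray [ 0.49386424 -0.2523677 ] -0.2548918546620074
[[-0.86, -0.4], [-1.25, -0.16], [0.09, -0.65], [0.33, -0.01], [0.3, -0.16], [0.55, 1.39], [0.32, 0.26]]
mouth -y,+y deck corners [[0.5548, -0.0111], [0.5548, 0.1481]]
```

Request:
step_arm:
  series:
    - {"ax": 0, "ay": 0, "az": 0, "x": 0, "y": 0, "z": -0.02, "claw": 100}
    - {"ax": 0, "ay": 0, "az": 0, "x": 0, "y": 0, "z": -0.05, "claw": 100}
    - {"ax": 0, "ay": 0, "az": 0, "x": 0, "y": 0, "z": -0.08, "claw": 100}
    - {"ax": 0, "ay": 0, "az": 0, "x": 0, "y": 0, "z": -0.1, "claw": 100}
    - {"ax": 0, "ay": 0, "az": 0, "x": 0, "y": 0, "z": -0.112, "claw": 100}
    - {"ax": 0, "ay": 0, "az": 0, "x": 0, "y": 0, "z": -0.112, "claw": 100}
    - {"ax": 0, "ay": 0, "az": 0, "x": 0, "y": 0, "z": -0.112, "claw": 100}
    - {"ax": 0, "ay": 0, "az": 0, "x": 0, "y": 0, "z": -0.112, "claw": 100}

```text
time_s: 2.6
tool_pos: [0.496, -0.252, 0.0816]
tool_rot: [179.9, -0.1, -0.1]
force: [1.2, -0.1, -0.1]
grip_width: 0.087
```

Run:
```python
from h import *
im=vision.read_camera('side')[:,:,::-1].copy(); crop(im,270,170,130,120,6,'pics/c8.png')
```

```text
(no output)
```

View pics/c8.png

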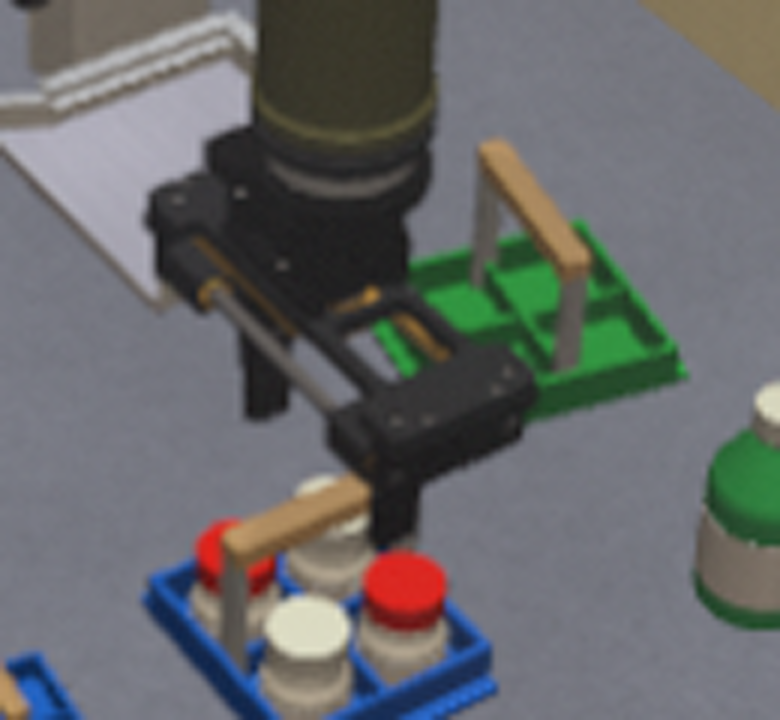

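Run:
```python
from h import *
from cell import status
o=status.get_obs(); print(o['time_s'],o['tool_pos'],o['tool_rot'],o['qpos'])
p=proj('side',[(.496,-.252,.0736),(.496,-.21,.0736),(.496,-.295,.0736),(.4945,-.2515,.098)]); print(p,((p-[270,170]+.5)*6-.5).round())
t=vision.read_camera('top')[:,:,::-1]; crop(t,310,170,120,90,6.5,'pics/c9.png')
```

```text
2.65 [ 0.4959741  -0.25185103  0.08154481] [ 1.79922001e+02 -1.25259610e-01 -1.16242583e-01] [ 45.07057952  13.13465257 -23.5028014  103.84268658   5.8125642
  64.0493639  -70.53547619]
[[323.69727829 258.69858045]
 [315.03573976 249.5855526 ]
 [332.89678122 268.37590764]
 [323.43138875 252.31709247]] [[325. 535.]
 [273. 480.]
 [380. 593.]
 [323. 496.]]
```

View pics/c9.png

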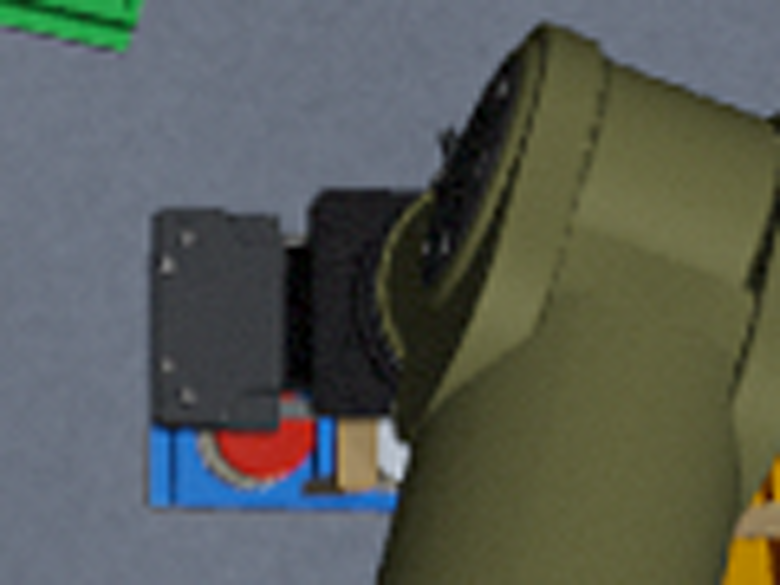

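Run:
```python
from fit import *
print(proj('side',[(.4934,-.2537+.043,.184),(.4934,-.2537+.05,.184),(.4934,-.2537-.043,.184)]))
print('tips now seen px',px([(265,412),(395,540)],6,270,170))
im=vision.read_camera('side')[:,:,::-1].copy(); cv2.imwrite('pics/side3.png',im);crop(im,290,220,70,60,11,'pics/c10.png')
```

```text
[[315.31286534 219.72978828]
 [313.82705962 218.26268124]
 [334.36546125 238.54656261]]
tips now seen px [[313.75       238.25      ]
 [335.41666667 259.58333333]]
```

View pics/c10.png

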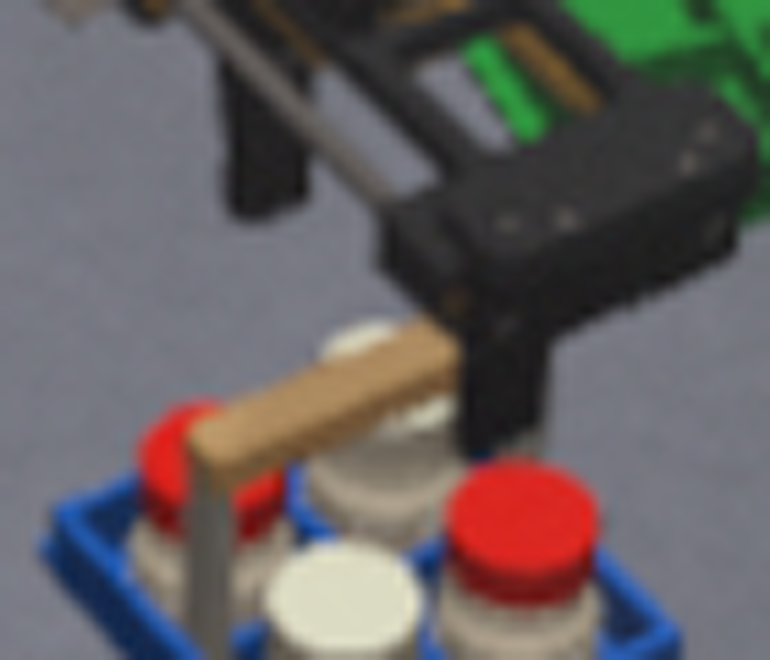

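Run:
```python
from fit import *
for z in (.14,.16,.18): print(z,unproj('top',px([(150,212),(150,428),(310,190),(310,412)],6.5,310,170),z).round(4).tolist())
# side tips rays at different z
for z in (.0736,.09,.10,.11):print(z,unproj('side',px([(265,412),(395,540)],6,270,170),z).round(4).tolist())
# bar top z consistency from two cams
```

```text
0.14 [[0.5428, -0.166, 0.14], [0.4634, -0.1666, 0.14], [0.5523, -0.2251, 0.14], [0.4704, -0.2253, 0.14]]
0.16 [[0.5402, -0.1635, 0.16], [0.4621, -0.1641, 0.16], [0.5495, -0.2216, 0.16], [0.4689, -0.2219, 0.16]]
0.18 [[0.5376, -0.161, 0.18], [0.4608, -0.1616, 0.18], [0.5468, -0.2181, 0.18], [0.4675, -0.2184, 0.18]]
0.0736 [[0.5186, -0.1699, 0.0736], [0.5208, -0.2717, 0.0736]]
0.09 [[0.5084, -0.1844, 0.09], [0.5106, -0.2847, 0.09]]
0.1 [[0.5022, -0.1933, 0.1], [0.5044, -0.2926, 0.1]]
0.11 [[0.496, -0.2022, 0.11], [0.4982, -0.3005, 0.11]]
```

By the camera the fingertips are about 30 mm higher than the reported pose implies: tips seen at z≈0.108, and bar top at 0.098. I'll go down a little and look again.

Request:
step_arm:
  series:
    - {"ax": 0, "ay": 0, "az": 0, "x": 0, "y": 0, "z": -0.008, "claw": 100}
    - {"ax": 0, "ay": 0, "az": 0, "x": 0, "y": 0, "z": -0.012, "claw": 100}
    - {"ax": 0, "ay": 0, "az": 0, "x": 0, "y": 0, "z": -0.012, "claw": 100}
    - {"ax": 0, "ay": 0, "az": 0, "x": 0, "y": 0, "z": -0.012, "claw": 100}

```text
time_s: 3.15
tool_pos: [0.4948, -0.2511, 0.0677]
tool_rot: [-180.0, 0.0, -0.1]
force: [0.2, -0.2, -0.6]
grip_width: 0.0868
```

Run:
```python
from fit import *
from cell import status
im=vision.read_camera('side')[:,:,::-1].copy(); cv2.imwrite('pics/side4.png',im);crop(im,290,220,70,60,11,'pics/c11.png')
o=status.get_obs(); print(o['time_s'],o['tool_pos'],o['tool_rot'],o['qpos'],o['force'])
```

```text
3.2 [ 0.49500643 -0.2512407   0.06799957] [-1.79994803e+02  7.15939480e-03 -1.01626233e-01] [ 44.93217232  13.94037901 -23.4255558  104.60388488   6.18445924
  62.71021552 -70.82163014] [-0.79347807 -0.52752374  0.04404835]
```

View pics/c11.png

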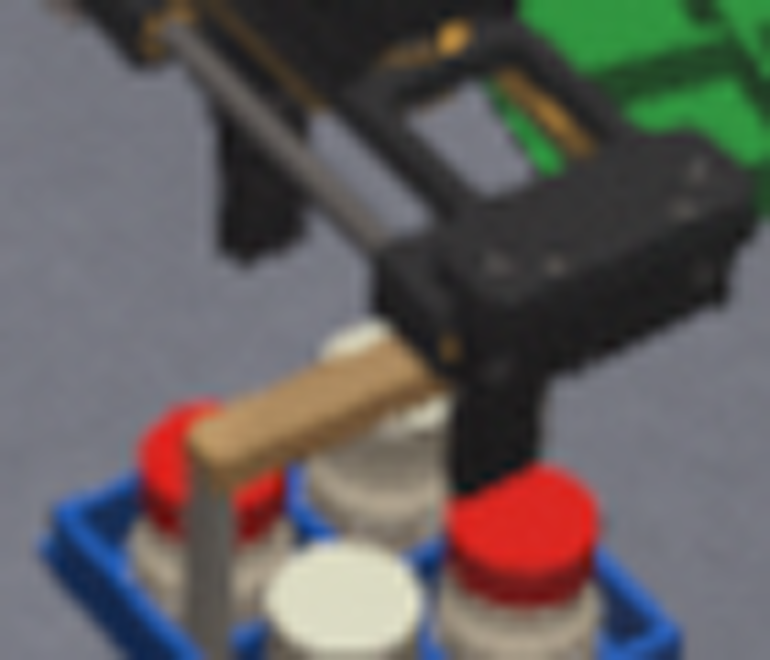

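Run:
```python
from fit import *
for z in (.08,.085,.09,.095,.1,.105):print(z,unproj('side',px([(225,258),(300,240),(255,255),(455,495)],11,290,220),z).round(4).tolist())
im=cv2.imread('pics/side4.png');crop(im,285,190,100,80,8,'pics/c12.png')
```

```text
0.08 [[0.495, -0.1861, 0.08], [0.5148, -0.1907, 0.08], [0.502, -0.1893, 0.08], [0.4959, -0.2855, 0.08]]
0.085 [[0.492, -0.1905, 0.085], [0.5117, -0.1951, 0.085], [0.499, -0.1936, 0.085], [0.4929, -0.2895, 0.085]]
0.09 [[0.489, -0.1949, 0.09], [0.5085, -0.1995, 0.09], [0.496, -0.198, 0.09], [0.4899, -0.2934, 0.09]]
0.095 [[0.486, -0.1993, 0.095], [0.5054, -0.2038, 0.095], [0.4929, -0.2024, 0.095], [0.4868, -0.2973, 0.095]]
0.1 [[0.483, -0.2037, 0.1], [0.5023, -0.2082, 0.1], [0.4899, -0.2068, 0.1], [0.4838, -0.3012, 0.1]]
0.105 [[0.48, -0.2081, 0.105], [0.4992, -0.2126, 0.105], [0.4868, -0.2111, 0.105], [0.4808, -0.3051, 0.105]]
```

View pics/c12.png

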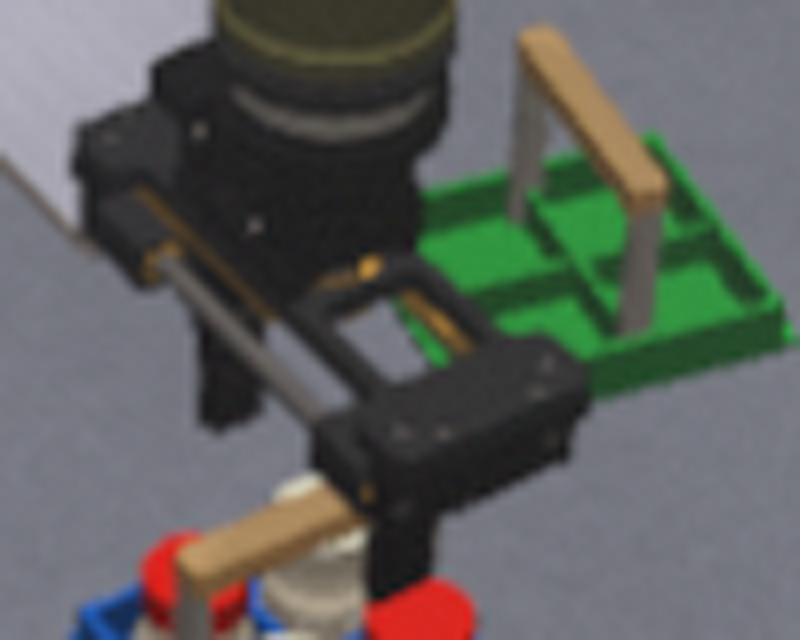

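The tip face is 19 mm wide and centred at x=0.495, which puts the tips at z≈0.095. I need about 24 mm more, so I'll go in stages and watch the force.

Request:
step_arm:
  series:
    - {"ax": 0, "ay": 0, "az": 0, "x": 0, "y": 0, "z": -0.006, "claw": 100}
    - {"ax": 0, "ay": 0, "az": 0, "x": 0, "y": 0, "z": -0.01, "claw": 100}
    - {"ax": 0, "ay": 0, "az": 0, "x": 0, "y": 0, "z": -0.01, "claw": 100}
    - {"ax": 0, "ay": 0, "az": 0, "x": 0, "y": 0, "z": -0.01, "claw": 100}

```text
time_s: 3.6
tool_pos: [0.4948, -0.2512, 0.0578]
tool_rot: [-180.0, 0.0, -0.1]
force: [-0.1, 0.7, -1.0]
grip_width: 0.0869
```

Run:
```python
from fit import *
im=vision.read_camera('side')[:,:,::-1].copy(); cv2.imwrite('pics/side5.png',im);crop(im,290,220,70,60,11,'pics/c13.png')
```

```text
(no output)
```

View pics/c13.png

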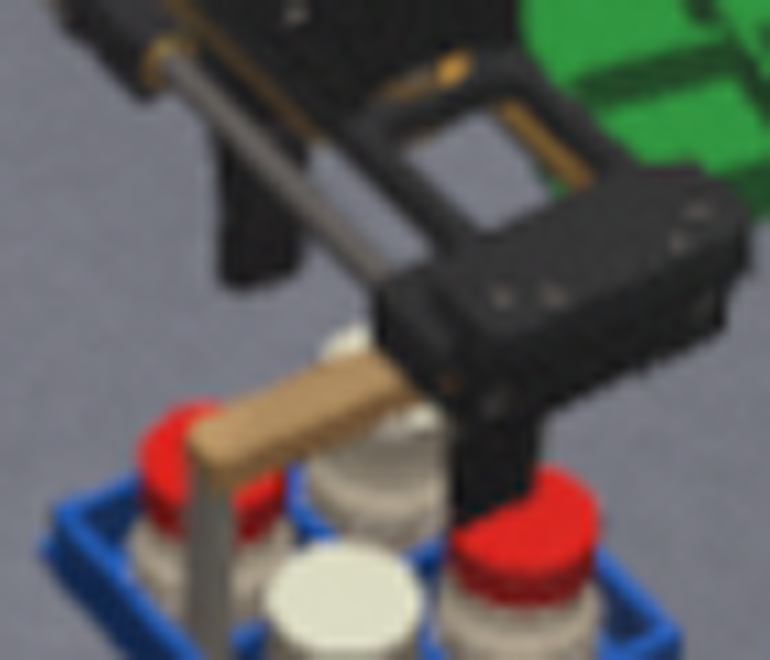

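Request:
step_arm:
  series:
    - {"ax": 0, "ay": 0, "az": 0, "x": 0, "y": 0, "z": -0.006, "claw": 100}
    - {"ax": 0, "ay": 0, "az": 0, "x": 0, "y": 0, "z": -0.012, "claw": 100}
    - {"ax": 0, "ay": 0, "az": 0, "x": 0, "y": 0, "z": -0.012, "claw": 100}
    - {"ax": 0, "ay": 0, "az": 0, "x": 0, "y": 0, "z": -0.012, "claw": 100}

```text
time_s: 4.05
tool_pos: [0.4947, -0.2511, 0.0457]
tool_rot: [-180.0, 0.0, -0.1]
force: [0.1, -0.3, 0.1]
grip_width: 0.0869
```

Run:
```python
from fit import *
im=vision.read_camera('side')[:,:,::-1].copy(); cv2.imwrite('pics/side6.png',im);crop(im,290,220,70,60,11,'pics/c14.png')
```

```text
(no output)
```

View pics/c14.png

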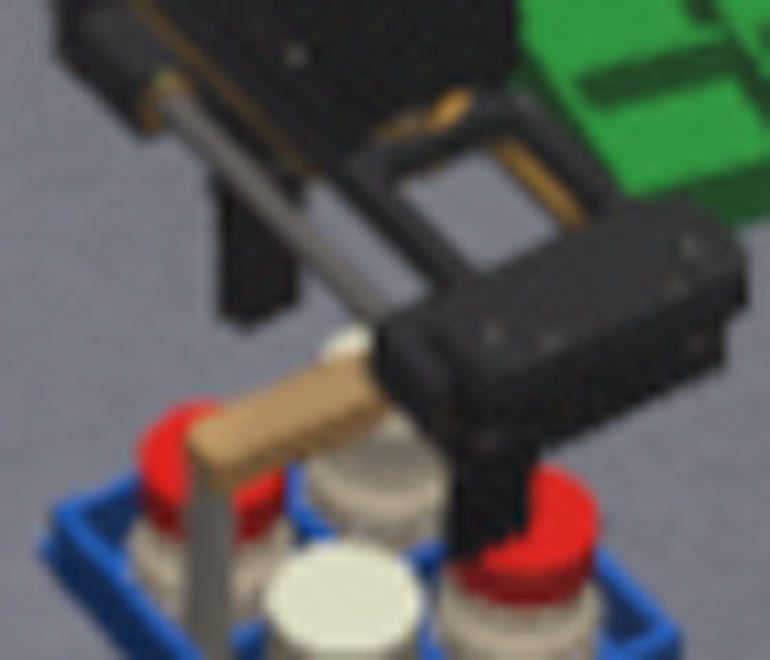

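Run:
```python
from fit import *
for z in (.06,.065,.07,.075,.08):print(z,unproj('side',px([(225,322),(298,303),(458,558)],11,290,220),z).round(4).tolist())
```

```text
0.06 [[0.494, -0.1883, 0.06], [0.5136, -0.1925, 0.06], [0.4962, -0.2878, 0.06]]
0.065 [[0.491, -0.1926, 0.065], [0.5105, -0.1968, 0.065], [0.4932, -0.2917, 0.065]]
0.07 [[0.4881, -0.1969, 0.07], [0.5075, -0.201, 0.07], [0.4903, -0.2955, 0.07]]
0.075 [[0.4851, -0.2012, 0.075], [0.5044, -0.2053, 0.075], [0.4873, -0.2993, 0.075]]
0.08 [[0.4822, -0.2055, 0.08], [0.5014, -0.2096, 0.08], [0.4843, -0.3032, 0.08]]
```

Tips are at about 0.073, so the bar sits between the pads. I'll close.

Request:
step_arm:
  series:
    - {"ax": 0, "ay": 0, "az": 0, "x": 0, "y": 0, "z": 0, "claw": 60}
    - {"ax": 0, "ay": 0, "az": 0, "x": 0, "y": 0, "z": 0, "claw": 40}
    - {"ax": 0, "ay": 0, "az": 0, "x": 0, "y": 0, "z": 0, "claw": 25}
    - {"ax": 0, "ay": 0, "az": 0, "x": 0, "y": 0, "z": 0, "claw": 10}
    - {"ax": 0, "ay": 0, "az": 0, "x": 0, "y": 0, "z": 0, "claw": 0}
    - {"ax": 0, "ay": 0, "az": 0, "x": 0, "y": 0, "z": 0, "claw": 0}
    - {"ax": 0, "ay": 0, "az": 0, "x": 0, "y": 0, "z": 0, "claw": 0}
    - {"ax": 0, "ay": 0, "az": 0, "x": 0, "y": 0, "z": 0, "claw": 0}
  squeeze: 50

```text
time_s: 4.9
tool_pos: [0.495, -0.2513, 0.0461]
tool_rot: [180.0, 0.0, -0.1]
force: [-0.0, -0.3, 0.2]
grip_width: 0.031
```

Request:
step_arm:
  series:
    - {"ax": 0, "ay": 0, "az": 0, "x": 0, "y": 0, "z": 0, "claw": 0}
    - {"ax": 0, "ay": 0, "az": 0, "x": 0, "y": 0, "z": 0, "claw": 0}
    - {"ax": 0, "ay": 0, "az": 0, "x": 0, "y": 0, "z": 0, "claw": 0}
    - {"ax": 0, "ay": 0, "az": 0, "x": 0, "y": 0, "z": 0, "claw": 0}
    - {"ax": 0, "ay": 0, "az": 0, "x": 0, "y": 0, "z": 0, "claw": 0}

```text
time_s: 5.4
tool_pos: [0.495, -0.2515, 0.0461]
tool_rot: [180.0, -0.0, -0.1]
force: [0.6, -0.9, -0.4]
grip_width: 0.0159
```

The width is 16 mm, so the bar is gripped. I'll lift gently.

Request:
step_arm:
  series:
    - {"ax": 0, "ay": 0, "az": 0, "x": 0, "y": 0, "z": 0.003, "claw": 0}
    - {"ax": 0, "ay": 0, "az": 0, "x": 0, "y": 0, "z": 0.008, "claw": 0}
    - {"ax": 0, "ay": 0, "az": 0, "x": 0, "y": 0, "z": 0.015, "claw": 0}
    - {"ax": 0, "ay": 0, "az": 0, "x": 0, "y": 0, "z": 0.022, "claw": 0}
    - {"ax": 0, "ay": 0, "az": 0, "x": 0, "y": 0, "z": 0.027, "claw": 0}
    - {"ax": 0, "ay": 0, "az": 0, "x": 0, "y": 0, "z": 0.03, "claw": 0}
    - {"ax": 0, "ay": 0, "az": 0, "x": 0, "y": 0, "z": 0.03, "claw": 0}
    - {"ax": 0, "ay": 0, "az": 0, "x": 0, "y": 0, "z": 0.03, "claw": 0}

```text
time_s: 6.2
tool_pos: [0.4948, -0.2513, 0.076]
tool_rot: [180.0, 0.0, -0.1]
force: [0.3, -0.2, -5.8]
grip_width: 0.0158
```

Run:
```python
from fit import *
im=vision.read_camera('side')[:,:,::-1].copy(); cv2.imwrite('pics/side7.png',im);crop(im,270,190,100,110,6,'pics/c15.png')
```

```text
(no output)
```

View pics/c15.png

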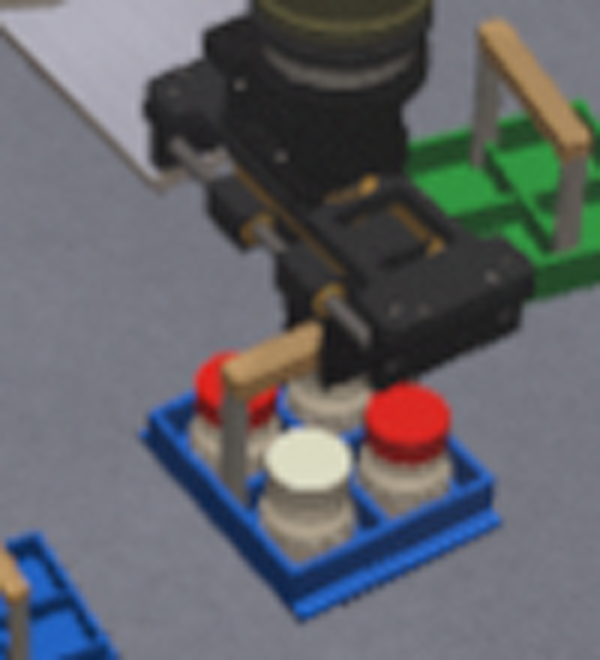

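Request:
step_arm:
  series:
    - {"ax": 0, "ay": 0, "az": 0, "x": 0, "y": 0.004, "z": 0, "claw": 0}
    - {"ax": 0, "ay": 0, "az": 0, "x": -0.002, "y": 0.012, "z": 0, "claw": 0}
    - {"ax": 0, "ay": 0, "az": 0, "x": -0.004, "y": 0.024, "z": 0, "claw": 0}
    - {"ax": 0, "ay": 0, "az": 0, "x": -0.006, "y": 0.04, "z": 0, "claw": 0}
    - {"ax": 0, "ay": 0, "az": 0, "x": -0.008, "y": 0.058, "z": 0, "claw": 0}
    - {"ax": 0, "ay": 0, "az": 0, "x": -0.01, "y": 0.076, "z": 0, "claw": 0}
    - {"ax": 0, "ay": 0, "az": 0, "x": -0.01, "y": 0.094, "z": 0, "claw": 0}
    - {"ax": 0, "ay": 0, "az": 0, "x": -0.01, "y": 0.112, "z": 0, "claw": 0}
    - {"ax": 0, "ay": 0, "az": 0, "x": -0.01, "y": 0.13, "z": 0, "claw": 0}
    - {"ax": 0, "ay": 0, "az": 0, "x": -0.01, "y": 0.146, "z": 0, "claw": 0}
    - {"ax": 0, "ay": 0, "az": 0, "x": -0.01, "y": 0.158, "z": 0, "claw": 0}
    - {"ax": 0, "ay": 0, "az": 0, "x": -0.01, "y": 0.165, "z": 0, "claw": 0}

```text
time_s: 7.45
tool_pos: [0.485, -0.0845, 0.0762]
tool_rot: [180.0, -0.0, 0.0]
force: [-0.1, -0.9, -6.0]
grip_width: 0.0155
```

Request:
step_arm:
  series:
    - {"ax": 0, "ay": 0, "az": 0, "x": 0, "y": 0.004, "z": 0, "claw": 0}
    - {"ax": 0, "ay": 0, "az": 0, "x": 0, "y": 0.012, "z": 0, "claw": 0}
    - {"ax": 0, "ay": 0, "az": 0, "x": 0, "y": 0.024, "z": 0, "claw": 0}
    - {"ax": 0, "ay": 0, "az": 0, "x": 0, "y": 0.04, "z": 0, "claw": 0}
    - {"ax": 0, "ay": 0, "az": 0, "x": 0, "y": 0.058, "z": 0, "claw": 0}
    - {"ax": 0, "ay": 0, "az": 0, "x": 0, "y": 0.076, "z": 0, "claw": 0}
    - {"ax": 0, "ay": 0, "az": 0, "x": 0, "y": 0.094, "z": 0, "claw": 0}
    - {"ax": 0, "ay": 0, "az": 0, "x": 0, "y": 0.112, "z": 0, "claw": 0}
    - {"ax": 0, "ay": 0, "az": 0, "x": 0, "y": 0.13, "z": 0, "claw": 0}
    - {"ax": 0, "ay": 0, "az": 0, "x": 0, "y": 0.144, "z": 0, "claw": 0}
    - {"ax": 0, "ay": 0, "az": 0, "x": 0, "y": 0.153, "z": 0, "claw": 0}
    - {"ax": 0, "ay": 0, "az": 0, "x": 0, "y": 0.157, "z": 0, "claw": 0}

```text
time_s: 8.65
tool_pos: [0.4849, 0.072, 0.0761]
tool_rot: [-180.0, 0.0, -0.0]
force: [-0.0, -0.2, -5.9]
grip_width: 0.0158
```

Request:
step_arm:
  series:
    - {"ax": 0, "ay": 0, "az": 0.4, "x": 0, "y": 0, "z": 0, "claw": 0}
    - {"ax": 0, "ay": 0, "az": 0.4, "x": 0, "y": 0, "z": 0, "claw": 0}
    - {"ax": 0, "ay": 0, "az": 0.4, "x": 0, "y": 0, "z": 0, "claw": 0}
    - {"ax": 0, "ay": 0, "az": 0.4, "x": 0, "y": 0, "z": 0, "claw": 0}

```text
time_s: 9.05
tool_pos: [0.485, 0.07, 0.076]
tool_rot: [180.0, 0.0, 0.2]
force: [-0.2, -0.0, -7.3]
grip_width: 0.0153
```

Run:
```python
from fit import *
im=vision.read_camera('side')[:,:,::-1].copy(); cv2.imwrite('pics/side8.png',im);crop(im,190,120,160,130,5,'pics/c16.png')
im=vision.read_camera('top')[:,:,::-1].copy(); cv2.imwrite('pics/top8.png',im);crop(im,190,120,110,140,5,'pics/c17.png')
from cell import status
o=status.get_obs(); print(o['tool_pos'],o['tool_rot'],o['force'])
```

```text
[0.485036   0.07029642 0.07608856] [1.79991034e+02 2.85168299e-03 2.52317824e-01] [-0.83712455  0.24140507 -6.62154192]
```

View pics/c16.png

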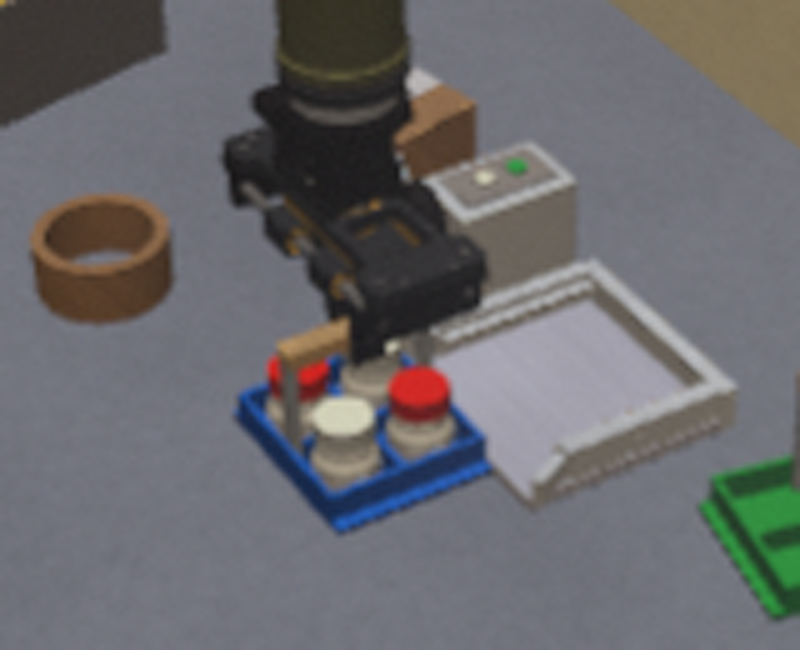

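View pics/c17.png

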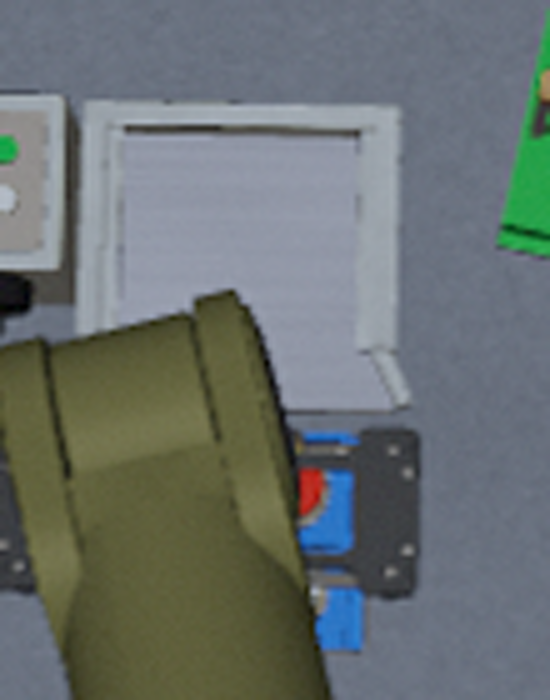

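Run:
```python
from fit import *
print('tray edge',unproj('top',px([(359,440),(363,648)],5,190,120),.036).round(4).tolist())
print('lip',unproj('top',px([(359,140),(359,345)],5,190,120),.030).round(4).tolist(), 'outer rail',unproj('top',px([(401,108),(397,350)],5,190,120),.030).round(4).tolist(),unproj('top',px([(86,102),(76,335)],5,190,120),.030).round(4).tolist())
q=('side',[(-.055,-.068,.036),(.055,-.068,.036),(.055,-.06,.055),(-.051,.008,.128),(-.051,-.008,.128),(-.055,.068,.036)],px([(340,525),(492,463),(484,436),(278,345),(298,362),(238,410)],5,190,120))
fit('side tray',[q],[.49,.07,0])
S=lambda l,z:unproj('side',px(l,5,190,120),z)[:,:2].round(4).tolist()
print('side: mouth -y deck',S([(535,503)],.012),'rail outer -y',S([(737,385)],.03),'far +y',S([(592,260)],.03),'lip front -y inner? ',S([(562,445)],.03))
```

```text
tray edge [[0.5384, 0.0056, 0.036], [0.431, 0.0012, 0.036]]
lip [[0.6981, 0.0093, 0.03], [0.589, 0.0068, 0.03]] outer rail [[0.7158, -0.0125, 0.03], [0.5867, -0.0131, 0.03]] [[0.7157, 0.1538, 0.03], [0.5912, 0.1547, 0.03]]
side tray [0.48552253 0.06844653] 0.5867298419764445
[[0.27, 0.95], [0.74, 0.56], [0.9, -0.17], [-0.13, -0.65], [-1.54, -1.31], [-0.66, 0.14]]
side: mouth -y deck [[0.5578, -0.0182]] rail outer -y [[0.7186, -0.0073]] far +y [[0.7156, 0.1575]] lip front -y inner?  [[0.5907, 0.0021]]
```

Request:
step_arm:
  series:
    - {"ax": 0, "ay": 0, "az": 0, "x": 0, "y": 0.001, "z": -0.004, "claw": 0}
    - {"ax": 0, "ay": 0, "az": 0, "x": 0, "y": 0.001, "z": -0.009, "claw": 0}
    - {"ax": 0, "ay": 0, "az": 0, "x": 0, "y": 0.001, "z": -0.013, "claw": 0}
    - {"ax": 0, "ay": 0, "az": 0, "x": 0, "y": 0.001, "z": -0.0155, "claw": 0}
    - {"ax": 0, "ay": 0, "az": 0, "x": 0.003, "y": 0.001, "z": -0.0155, "claw": 0}
    - {"ax": 0, "ay": 0, "az": 0, "x": 0.01, "y": 0.001, "z": -0.0155, "claw": 0}
    - {"ax": 0, "ay": 0, "az": 0, "x": 0.02, "y": 0.001, "z": -0.0155, "claw": 0}
    - {"ax": 0, "ay": 0, "az": 0, "x": 0.03, "y": 0.001, "z": -0.0155, "claw": 0}
    - {"ax": 0, "ay": 0, "az": 0, "x": 0.037, "y": 0.001, "z": -0.0155, "claw": 0}
    - {"ax": 0, "ay": 0, "az": 0, "x": 0.04, "y": 0.001, "z": -0.0155, "claw": 0}
    - {"ax": 0, "ay": 0, "az": 0, "x": 0.04, "y": 0.001, "z": -0.0155, "claw": 0}

```text
time_s: 10.25
tool_pos: [0.5254, 0.0719, 0.0604]
tool_rot: [-180.0, 0.0, 0.3]
force: [-0.5, -0.9, -5.7]
grip_width: 0.0152
```

Run:
```python
from fit import *
im=vision.read_camera('side')[:,:,::-1].copy(); cv2.imwrite('pics/side9.png',im);crop(im,230,150,110,90,7,'pics/c18.png')
```

```text
(no output)
```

View pics/c18.png

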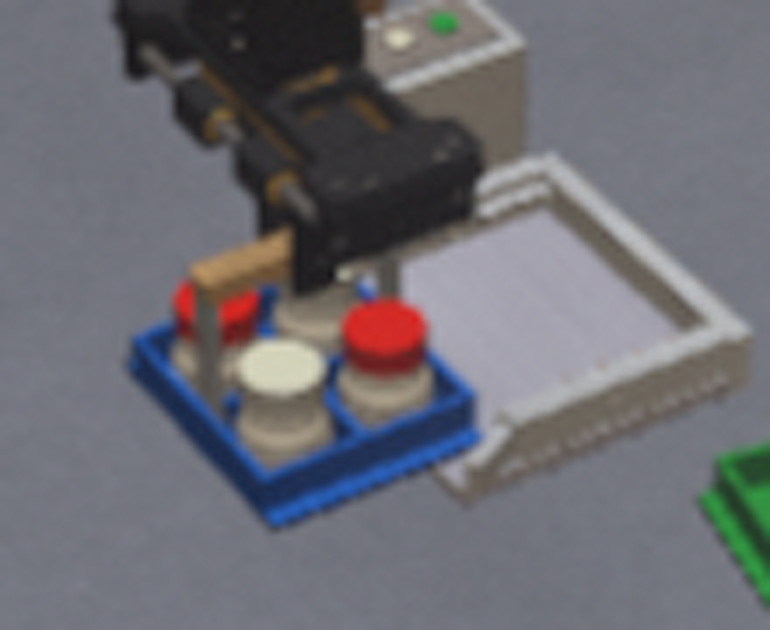

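Request:
step_arm:
  series:
    - {"ax": 0, "ay": 0, "az": 0, "x": 0.003, "y": 0, "z": 0, "claw": 0}
    - {"ax": 0, "ay": 0, "az": 0, "x": 0.008, "y": 0, "z": 0, "claw": 0}
    - {"ax": 0, "ay": 0, "az": 0, "x": 0.014, "y": 0, "z": 0, "claw": 0}
    - {"ax": 0, "ay": 0, "az": 0, "x": 0.02, "y": 0, "z": 0, "claw": 0}
    - {"ax": 0, "ay": 0, "az": 0, "x": 0.024, "y": 0, "z": 0, "claw": 0}

```text
time_s: 10.8
tool_pos: [0.5499, 0.0716, 0.0607]
tool_rot: [-180.0, -0.0, 0.3]
force: [0.4, -0.1, -5.7]
grip_width: 0.016
```

Request:
step_arm:
  series:
    - {"ax": 0, "ay": 0, "az": 0, "x": 0.003, "y": 0, "z": 0, "claw": 0}
    - {"ax": 0, "ay": 0, "az": 0, "x": 0.008, "y": 0, "z": 0, "claw": 0}
    - {"ax": 0, "ay": 0, "az": 0, "x": 0.014, "y": 0, "z": 0, "claw": 0}
    - {"ax": 0, "ay": 0, "az": 0, "x": 0.02, "y": 0, "z": 0, "claw": 0}
    - {"ax": 0, "ay": 0, "az": 0, "x": 0.026, "y": 0, "z": 0, "claw": 0}

```text
time_s: 11.3
tool_pos: [0.5756, 0.0717, 0.0606]
tool_rot: [180.0, -0.0, 0.3]
force: [-0.3, -0.6, -5.5]
grip_width: 0.0156
```

Run:
```python
from fit import *
im=vision.read_camera('side')[:,:,::-1].copy(); cv2.imwrite('pics/side10.png',im);crop(im,230,150,110,90,7,'pics/c19.png')
```

```text
(no output)
```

View pics/c19.png

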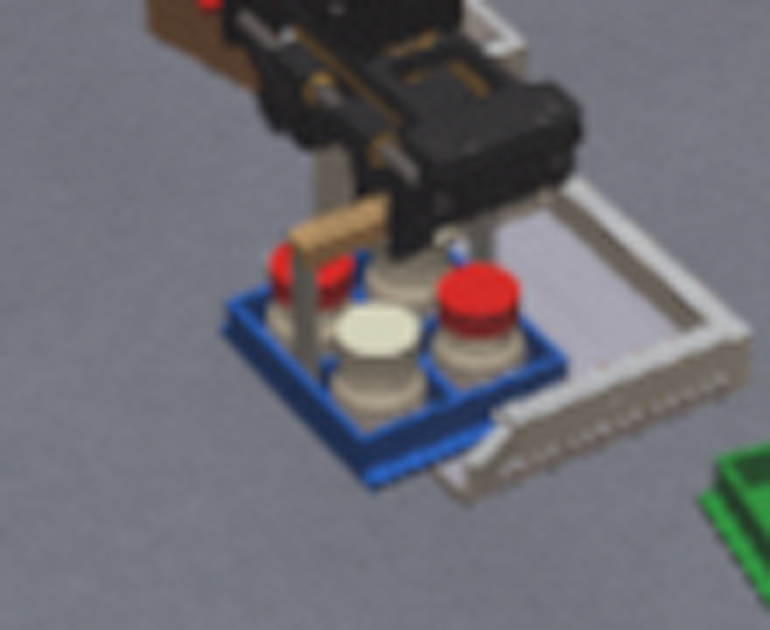

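Request:
step_arm:
  series:
    - {"ax": 0, "ay": 0, "az": 0, "x": 0.004, "y": 0, "z": 0, "claw": 0}
    - {"ax": 0, "ay": 0, "az": 0, "x": 0.01, "y": 0, "z": 0, "claw": 0}
    - {"ax": 0, "ay": 0, "az": 0, "x": 0.017, "y": 0, "z": 0, "claw": 0}
    - {"ax": 0, "ay": 0, "az": 0, "x": 0.024, "y": 0, "z": 0, "claw": 0}
    - {"ax": 0, "ay": 0, "az": 0, "x": 0.03, "y": 0, "z": 0, "claw": 0}
    - {"ax": 0, "ay": 0, "az": 0, "x": 0.034, "y": 0, "z": 0, "claw": 0}

```text
time_s: 11.95
tool_pos: [0.6098, 0.0717, 0.0605]
tool_rot: [-180.0, -0.0, 0.3]
force: [-0.6, 0.1, -5.9]
grip_width: 0.0161
```

Request:
step_arm:
  series:
    - {"ax": 0, "ay": 0, "az": 0, "x": 0.004, "y": 0, "z": 0, "claw": 0}
    - {"ax": 0, "ay": 0, "az": 0, "x": 0.01, "y": 0, "z": 0, "claw": 0}
    - {"ax": 0, "ay": 0, "az": 0, "x": 0.016, "y": 0, "z": 0, "claw": 0}
    - {"ax": 0, "ay": 0, "az": 0, "x": 0.022, "y": 0, "z": 0, "claw": 0}
    - {"ax": 0, "ay": 0, "az": 0, "x": 0.027, "y": 0, "z": 0, "claw": 0}
    - {"ax": 0, "ay": 0, "az": 0, "x": 0.03, "y": 0, "z": 0, "claw": 0}

```text
time_s: 12.55
tool_pos: [0.6396, 0.0717, 0.0605]
tool_rot: [-180.0, -0.0, 0.3]
force: [0.8, -0.2, -6.2]
grip_width: 0.0152
```

Run:
```python
from fit import *
im=vision.read_camera('side')[:,:,::-1].copy(); cv2.imwrite('pics/side11.png',im);crop(im,230,140,110,90,7,'pics/c20.png')
```

```text
(no output)
```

View pics/c20.png

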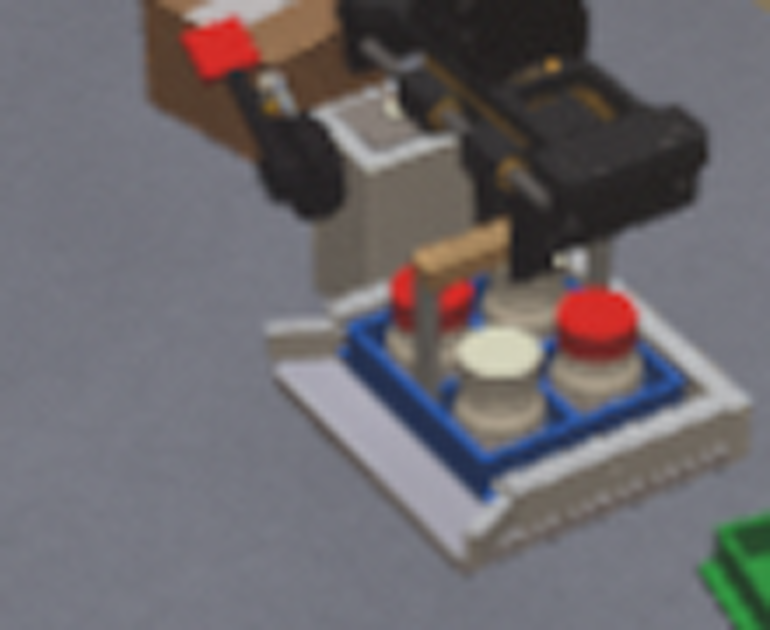

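Request:
step_arm:
  series:
    - {"ax": 0, "ay": 0, "az": 0, "x": 0.002, "y": 0, "z": 0, "claw": 0}
    - {"ax": 0, "ay": 0, "az": 0, "x": 0.005, "y": 0, "z": 0, "claw": 0}
    - {"ax": 0, "ay": 0, "az": 0, "x": 0.007, "y": 0, "z": 0, "claw": 0}
    - {"ax": 0, "ay": 0, "az": 0, "x": 0.008, "y": 0, "z": 0, "claw": 0}
    - {"ax": 0, "ay": 0, "az": 0, "x": 0.008, "y": 0, "z": 0, "claw": 0}

```text
time_s: 13.1
tool_pos: [0.6471, 0.0717, 0.0606]
tool_rot: [180.0, 0.0, 0.3]
force: [-1.5, 0.1, -6.5]
grip_width: 0.0152
```

Request:
step_arm:
  series:
    - {"ax": 0, "ay": 0, "az": 0, "x": 0.001, "y": 0, "z": 0, "claw": 0}
    - {"ax": 0, "ay": 0, "az": 0, "x": 0.002, "y": 0, "z": 0, "claw": 0}
    - {"ax": 0, "ay": 0, "az": 0, "x": 0.002, "y": 0, "z": 0, "claw": 0}

```text
time_s: 13.4
tool_pos: [0.6489, 0.0717, 0.0605]
tool_rot: [180.0, 0.0, 0.3]
force: [0.1, 0.3, -5.5]
grip_width: 0.0156
```

Request:
step_arm:
  series:
    - {"ax": 0, "ay": 0, "az": 0, "x": 0.001, "y": 0, "z": 0, "claw": 0}
    - {"ax": 0, "ay": 0, "az": 0, "x": 0.002, "y": 0, "z": 0, "claw": 0}
    - {"ax": 0, "ay": 0, "az": 0, "x": 0.002, "y": 0, "z": 0, "claw": 0}

```text
time_s: 13.7
tool_pos: [0.6497, 0.0718, 0.0602]
tool_rot: [180.0, 0.2, 0.3]
force: [-4.1, 0.1, -4.3]
grip_width: 0.0159
```

Contact with the stop shows as fx≈-4 N at x≈0.650. Next I'll lower onto the deck.

Request:
step_arm:
  series:
    - {"ax": 0, "ay": 0, "az": 0, "x": 0, "y": 0, "z": -0.001, "claw": 0}
    - {"ax": 0, "ay": 0, "az": 0, "x": 0, "y": 0, "z": -0.002, "claw": 0}
    - {"ax": 0, "ay": 0, "az": 0, "x": 0, "y": 0, "z": -0.0025, "claw": 0}
    - {"ax": 0, "ay": 0, "az": 0, "x": 0, "y": 0, "z": -0.003, "claw": 0}
    - {"ax": 0, "ay": 0, "az": 0, "x": 0, "y": 0, "z": -0.003, "claw": 0}

```text
time_s: 14.2
tool_pos: [0.6495, 0.0717, 0.0586]
tool_rot: [179.9, 0.2, 0.3]
force: [-8.0, -1.3, 2.8]
grip_width: 0.0157
```

Request:
step_arm:
  series:
    - {"ax": 0, "ay": 0, "az": 0, "x": 0, "y": 0, "z": 0, "claw": 10}
    - {"ax": 0, "ay": 0, "az": 0, "x": 0, "y": 0, "z": 0, "claw": 30}
    - {"ax": 0, "ay": 0, "az": 0, "x": 0, "y": 0, "z": 0, "claw": 60}
    - {"ax": 0, "ay": 0, "az": 0, "x": 0, "y": 0, "z": 0, "claw": 60}
    - {"ax": 0, "ay": 0, "az": 0, "x": 0, "y": 0, "z": 0, "claw": 60}

```text
time_s: 14.7
tool_pos: [0.6521, 0.0718, 0.0583]
tool_rot: [-180.0, -0.1, 0.3]
force: [-0.8, -0.2, 0.3]
grip_width: 0.0399
```

Run:
```python
from fit import *
im=vision.read_camera('side')[:,:,::-1].copy(); cv2.imwrite('pics/side12.png',im);crop(im,230,140,110,90,7,'pics/c21.png')
from cell import status
o=status.get_obs(); print(o['tool_pos'],o['tool_rot'],o['force'],o['grip_width'],o['qpos'])
```

```text
[0.65177588 0.07177639 0.05809129] [-1.79992219e+02 -8.91577597e-02  2.91644902e-01] [-0.1097372   0.19529441  0.2960455 ] 0.043658343221048335 [  17.42280592   28.16218367  -34.15213041   90.18126967   16.77491255
   66.74947658 -109.92947498]
```

View pics/c21.png

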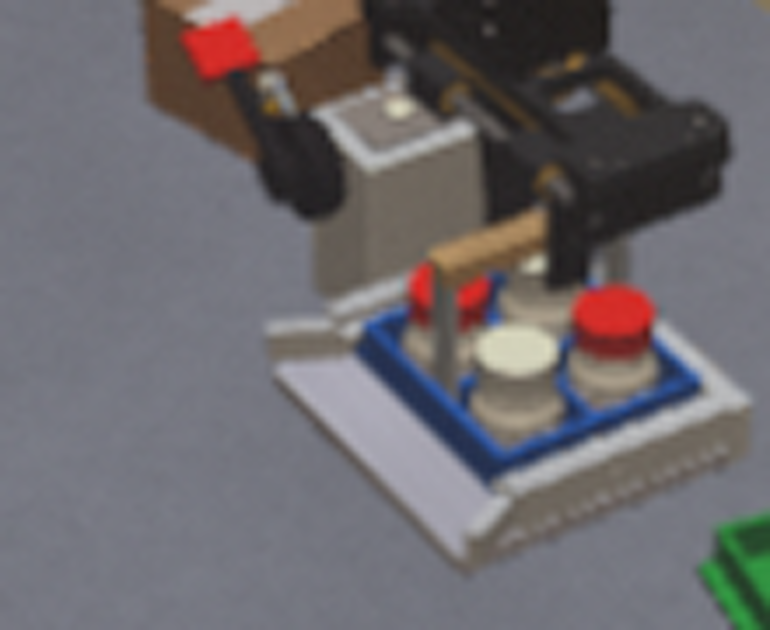

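Request:
step_arm:
  series:
    - {"ax": 0, "ay": 0, "az": 0, "x": 0, "y": 0, "z": 0, "claw": 60}
    - {"ax": 0, "ay": 0, "az": 0, "x": 0, "y": 0, "z": 0.01, "claw": 60}
    - {"ax": 0, "ay": 0, "az": 0, "x": 0, "y": 0, "z": 0.03, "claw": 60}
    - {"ax": 0, "ay": 0, "az": 0, "x": 0, "y": 0, "z": 0.06, "claw": 60}
    - {"ax": 0, "ay": 0, "az": 0, "x": 0, "y": 0, "z": 0.085, "claw": 60}
    - {"ax": 0, "ay": 0, "az": 0, "x": 0, "y": 0, "z": 0.1, "claw": 60}
    - {"ax": 0, "ay": 0, "az": 0, "x": 0, "y": 0, "z": 0.1, "claw": 30}

```text
time_s: 15.45
tool_pos: [0.6527, 0.0722, 0.1606]
tool_rot: [-180.0, -0.3, 0.3]
force: [0.4, 0.5, -0.4]
grip_width: 0.0492
```

Request:
step_arm:
  series:
    - {"ax": 0, "ay": 0, "az": 0, "x": -0.008, "y": 0.025, "z": 0, "claw": 0}
    - {"ax": 0, "ay": 0, "az": 0, "x": -0.016, "y": 0.05, "z": 0, "claw": 0}
    - {"ax": 0, "ay": 0, "az": 0, "x": -0.024, "y": 0.075, "z": 0, "claw": 0}
    - {"ax": 0, "ay": 0, "az": 0, "x": -0.032, "y": 0.1, "z": 0, "claw": 0}
    - {"ax": 0, "ay": 0, "az": 0, "x": -0.04, "y": 0.125, "z": 0, "claw": 0}
    - {"ax": 0, "ay": 0, "az": 0, "x": -0.048, "y": 0.15, "z": 0, "claw": 0}
    - {"ax": 0, "ay": 0, "az": 0, "x": -0.056, "y": 0.175, "z": 0, "claw": 0}
    - {"ax": 0, "ay": 0, "az": 0, "x": -0.06, "y": 0.188, "z": 0, "claw": 0}
    - {"ax": 0, "ay": 0, "az": 0, "x": -0.062, "y": 0.194, "z": 0, "claw": 0}
    - {"ax": 0, "ay": 0, "az": 0, "x": -0.062, "y": 0.194, "z": 0, "claw": 0}

```text
time_s: 16.45
tool_pos: [0.5887, 0.2658, 0.1569]
tool_rot: [180.0, 0.1, 0.3]
force: [-0.4, 0.5, -0.3]
grip_width: 0.0001
```

Run:
```python
from fit import *
im=vision.read_camera('side')[:,:,::-1].copy(); cv2.imwrite('pics/side13.png',im);crop(im,210,90,140,130,5.5,'pics/c22.png')
im=vision.read_camera('top')[:,:,::-1].copy(); cv2.imwrite('pics/top13.png',im);crop(im,130,120,160,110,5,'pics/c23.png')
from cell import status
o=status.get_obs(); print(o['tool_pos'],o['tool_rot'],o['force'],o['grip_width'],o['qpos'])
```

```text
[0.58967932 0.26396011 0.15713749] [1.79923257e+02 1.35046031e-02 1.93450969e-01] [-0.62580064 -0.44412028 -1.11204398] 0.0005065844205719496 [   3.62483717   23.56545361  -39.50319512   85.30672854   15.21275581
   76.61570567 -126.87509882]
```

View pics/c22.png

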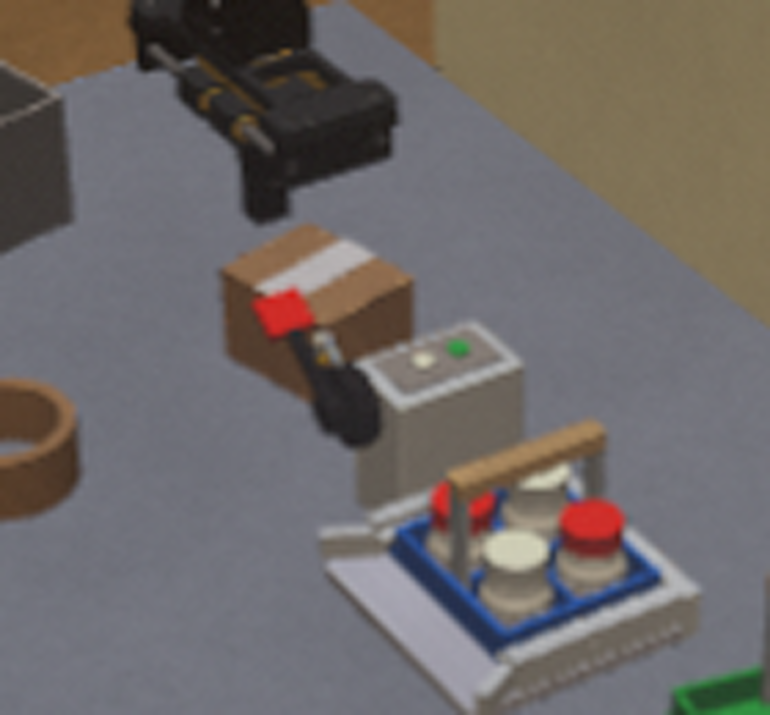

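View pics/c23.png

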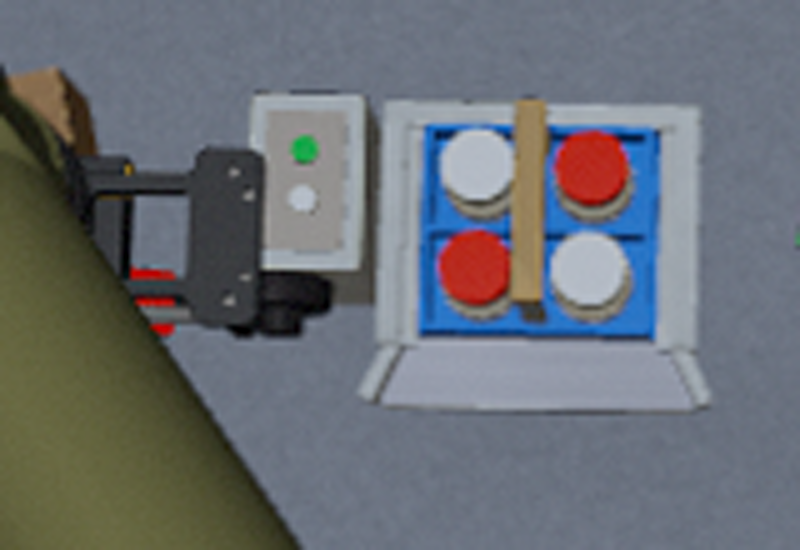

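Run:
```python
from fit import *
tb=('top',[(.051,.008,.11),(.051,-.008,.11),(-.051,-.008,.11),(-.051,.008,.11)],px([(516,99),(546,100),(543,302),(512,300)],5,130,120))
tr=('top',[(-.055,-.06,.037),(-.055,.06,.037),(.055,.06,.037),(.055,-.06,.037)],px([(656,338),(420,334),(426,126),(660,130)],5,130,120))
fit('bar',[tb],[.65,.07,0]);fit('body',[tr],[.65,.07,0])
# fingertip: lower corners side
for z in (.17,.175,.18,.185,.19): print(z,unproj('side',px([(247,220),(289,208)],5.5,210,90),z).round(4).tolist())
print('pad side centre at z.1266',unproj('side',px([(284,313)],5.5,210,90),.1266))
print('stop/deck',unproj('top',px([(540,412)],5,130,120),.012))
```

```text
bar [0.64767971 0.0709953 ] 0.6132292802374438
[[-0.21, -0.09], [0.25, -0.23], [0.14, -0.01], [-0.18, 0.33]]
body [0.64645533 0.06984451] 0.2083296691374698
[[-0.5, -0.07], [0.48, -0.04], [0.53, 0.09], [-0.5, 0.04]]
0.17 [[0.5887, 0.2919, 0.17], [0.617, 0.2902, 0.17]]
0.175 [[0.5849, 0.2845, 0.175], [0.6131, 0.2829, 0.175]]
0.18 [[0.5811, 0.2772, 0.18], [0.6091, 0.2756, 0.18]]
0.185 [[0.5773, 0.2699, 0.185], [0.6052, 0.2683, 0.185]]
0.19 [[0.5735, 0.2626, 0.19], [0.6013, 0.261, 0.19]]
pad side centre at z.1266 [[0.58818973 0.24894513 0.1266    ]]
stop/deck [[0.55474352 0.06906189 0.012     ]]
```

The tray reads (0.647, 0.071), against the stop and level, with all four jars standing. Next is pressing the pad. The tips are at z≈0.185 over (0.59, 0.265).

Request:
step_arm:
  series:
    - {"ax": 0, "ay": 0, "az": 0, "x": 0, "y": 0, "z": -0.015, "claw": 0}
    - {"ax": 0, "ay": 0, "az": 0, "x": 0, "y": 0, "z": -0.03, "claw": 0}
    - {"ax": 0, "ay": 0, "az": 0, "x": 0, "y": 0, "z": -0.04, "claw": 0}
    - {"ax": 0, "ay": 0, "az": 0, "x": 0, "y": 0, "z": -0.045, "claw": 0}
    - {"ax": 0, "ay": 0, "az": 0, "x": 0, "y": 0, "z": -0.045, "claw": 0}

```text
time_s: 17.05
tool_pos: [0.5883, 0.2652, 0.1111]
tool_rot: [180.0, 0.1, 0.3]
force: [1.5, 0.8, -0.2]
grip_width: 0.0004
```

Run:
```python
from fit import *
im=vision.read_camera('side')[:,:,::-1].copy(); cv2.imwrite('pics/side14.png',im);crop(im,220,100,90,80,8,'pics/c24.png')
```

```text
(no output)
```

View pics/c24.png

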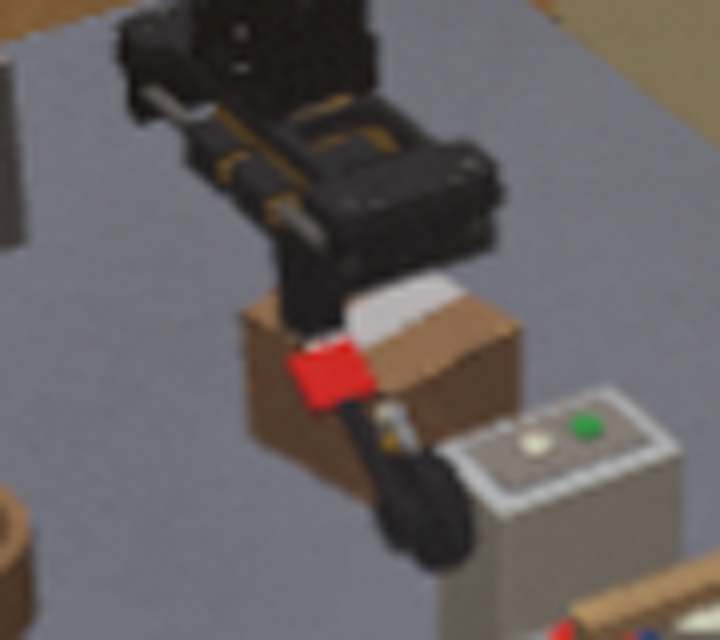

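Run:
```python
from fit import *
for z in (.13,.135,.14,.145): print(z,unproj('side',px([(285,330),(343,330)],8,220,100),z).round(4).tolist())
for z in (.12,.1266,.134): print('pad',z,unproj('side',px([(290,362),(350,341),(377,382),(320,410)],8,220,100),z).round(4).tolist())
```

```text
0.13 [[0.5858, 0.2858, 0.13], [0.6064, 0.2726, 0.13]]
0.135 [[0.5822, 0.2788, 0.135], [0.6027, 0.2656, 0.135]]
0.14 [[0.5786, 0.2718, 0.14], [0.599, 0.2587, 0.14]]
0.145 [[0.575, 0.2648, 0.145], [0.5952, 0.2518, 0.145]]
pad 0.12 [[0.5827, 0.2768, 0.12], [0.6121, 0.2773, 0.12], [0.6059, 0.2437, 0.12], [0.5755, 0.2382, 0.12]]
pad 0.1266 [[0.578, 0.2677, 0.1266], [0.6072, 0.2682, 0.1266], [0.601, 0.2348, 0.1266], [0.5708, 0.2294, 0.1266]]
pad 0.134 [[0.5727, 0.2575, 0.134], [0.6017, 0.258, 0.134], [0.5956, 0.2249, 0.134], [0.5656, 0.2195, 0.134]]
```

Request:
step_arm:
  series:
    - {"ax": 0, "ay": 0, "az": 0, "x": 0, "y": -0.004, "z": 0, "claw": 0}
    - {"ax": 0, "ay": 0, "az": 0, "x": 0, "y": -0.004, "z": -0.005, "claw": 0}
    - {"ax": 0, "ay": 0, "az": 0, "x": 0, "y": -0.004, "z": -0.01, "claw": 0}
    - {"ax": 0, "ay": 0, "az": 0, "x": 0, "y": -0.004, "z": -0.015, "claw": 0}

```text
time_s: 17.5
tool_pos: [0.5895, 0.2638, 0.0986]
tool_rot: [-179.8, -0.1, 0.3]
force: [-0.3, 3.7, 7.9]
grip_width: 0.0004
```

Request:
step_arm:
  series:
    - {"ax": 0, "ay": 0, "az": 0, "x": 0, "y": 0, "z": -0.004, "claw": 0}
    - {"ax": 0, "ay": 0, "az": 0, "x": 0, "y": 0, "z": -0.008, "claw": 0}
    - {"ax": 0, "ay": 0, "az": 0, "x": 0, "y": 0, "z": -0.012, "claw": 0}

```text
time_s: 17.8
tool_pos: [0.5896, 0.2657, 0.0875]
tool_rot: [-179.7, -0.2, 0.4]
force: [0.1, 0.7, 0.8]
grip_width: 0.0005
```

Run:
```python
from fit import *
im=vision.read_camera('side')[:,:,::-1].copy(); cv2.imwrite('pics/side15.png',im);crop(im,220,100,90,80,8,'pics/c25.png')
```

```text
(no output)
```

View pics/c25.png

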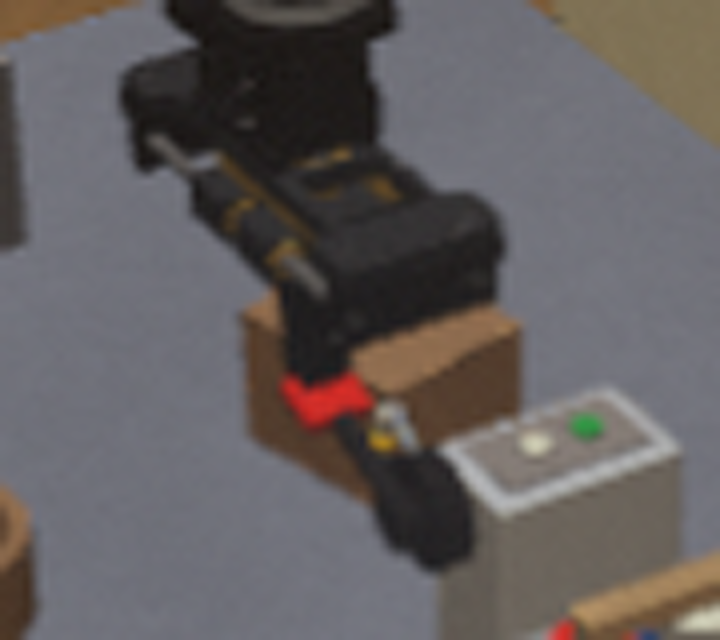

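Request:
step_arm:
  series:
    - {"ax": 0, "ay": 0, "az": 0, "x": 0, "y": 0, "z": -0.005, "claw": 0}
    - {"ax": 0, "ay": 0, "az": 0, "x": 0, "y": 0, "z": -0.01, "claw": 0}
    - {"ax": 0, "ay": 0, "az": 0, "x": 0, "y": 0, "z": -0.015, "claw": 0}
    - {"ax": 0, "ay": 0, "az": 0, "x": 0, "y": 0, "z": -0.02, "claw": 0}
    - {"ax": 0, "ay": 0, "az": 0, "x": 0, "y": 0, "z": -0.024, "claw": 0}

```text
time_s: 18.35
tool_pos: [0.5891, 0.2633, 0.0625]
tool_rot: [-179.9, -0.1, 0.3]
force: [-1.7, 2.8, 5.7]
grip_width: 0.0004
```

Request:
step_arm:
  series:
    - {"ax": 0, "ay": 0, "az": 0, "x": 0, "y": 0, "z": -0.005, "claw": 0}
    - {"ax": 0, "ay": 0, "az": 0, "x": 0, "y": 0, "z": -0.01, "claw": 0}
    - {"ax": 0, "ay": 0, "az": 0, "x": 0, "y": 0, "z": -0.015, "claw": 0}
    - {"ax": 0, "ay": 0, "az": 0, "x": 0, "y": 0, "z": -0.018, "claw": 0}

```text
time_s: 18.75
tool_pos: [0.5892, 0.2608, 0.0445]
tool_rot: [179.9, 0.0, 0.3]
force: [-3.5, -3.3, 13.9]
grip_width: 0.0005
```

Request:
step_arm:
  series:
    - {"ax": 0, "ay": 0, "az": 0, "x": 0, "y": 0, "z": -0.004, "claw": 0}
    - {"ax": 0, "ay": 0, "az": 0, "x": 0, "y": 0, "z": -0.008, "claw": 0}
    - {"ax": 0, "ay": 0, "az": 0, "x": 0, "y": 0, "z": -0.01, "claw": 0}
    - {"ax": 0, "ay": 0, "az": 0, "x": 0, "y": 0, "z": -0.01, "claw": 0}

```text
time_s: 19.15
tool_pos: [0.5889, 0.261, 0.0328]
tool_rot: [180.0, 0.0, 0.3]
force: [0.4, 0.6, 2.0]
grip_width: 0.0005
```

Run:
```python
from fit import *
im=vision.read_camera('side')[:,:,::-1].copy(); cv2.imwrite('pics/side16.png',im);crop(im,220,100,90,80,8,'pics/c26.png')
```

```text
(no output)
```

View pics/c26.png

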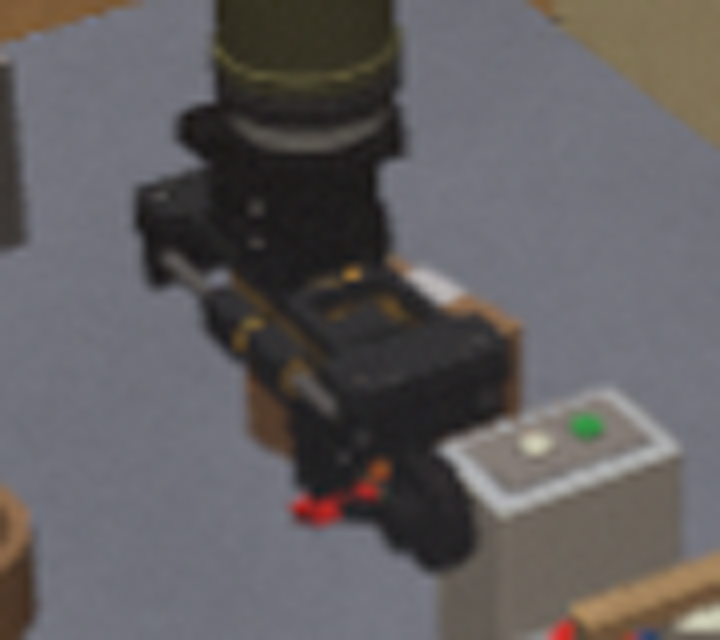

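Request:
step_arm:
  series:
    - {"ax": 0, "ay": 0, "az": 0, "x": 0, "y": 0, "z": -0.002, "claw": 0}
    - {"ax": 0, "ay": 0, "az": 0, "x": 0, "y": 0, "z": -0.004, "claw": 0}
    - {"ax": 0, "ay": 0, "az": 0, "x": 0, "y": 0, "z": -0.004, "claw": 0}

```text
time_s: 19.5
tool_pos: [0.5893, 0.2619, 0.03]
tool_rot: [-180.0, -0.0, 0.3]
force: [-0.5, 0.1, 4.9]
grip_width: 0.0003
```

Run:
```python
from fit import *
im=cv2.imread('pics/side16.png');crop(im,250,145,40,30,20,'pics/c27.png')
d=[.642,.071,np.radians(.4)]
from cell import status
o=status.get_obs(); print(o['tool_pos'],o['force'])
for a in (0,.33,.65,.85,1.05,1.1):
    th=.55-a; c,s=np.cos(th),np.sin(th)
    P=[(-.05+x,.125+r*c-h*s,.085+r*s+h*c) for x in(-.016,.016) for r in(.056,.084) for h in (.005,)]
    print(a,((proj('side',pose(d,P))-[250,145]+.5)*20).round().tolist(), pose(d,P)[:2,1:].round(4).tolist())
im=vision.read_camera('side')[:,:,::-1].copy(); cv2.imwrite('pics/side17.png',im);crop(im,250,145,40,30,20,'pics/c28.png')
```

```text
[0.58928667 0.26192189 0.02995272] [-0.46174139  0.0831598   4.90063773]
0 [[191.0, 128.0], [116.0, -12.0], [357.0, 70.0], [282.0, -69.0]] [[0.2407, 0.1185], [0.2645, 0.1332]]
0.33 [[170.0, 186.0], [88.0, 80.0], [335.0, 129.0], [253.0, 24.0]] [[0.2491, 0.1021], [0.2764, 0.1082]]
0.65 [[167.0, 267.0], [86.0, 203.0], [331.0, 208.0], [249.0, 146.0]] [[0.2518, 0.0844], [0.2796, 0.0816]]
0.85 [[173.0, 325.0], [98.0, 290.0], [337.0, 266.0], [260.0, 233.0]] [[0.2505, 0.0732], [0.2773, 0.065]]
1.05 [[186.0, 386.0], [118.0, 382.0], [349.0, 328.0], [279.0, 324.0]] [[0.2471, 0.0625], [0.2716, 0.0491]]
1.1 [[190.0, 402.0], [125.0, 405.0], [353.0, 343.0], [286.0, 347.0]] [[0.2459, 0.06], [0.2698, 0.0454]]
```

View pics/c28.png

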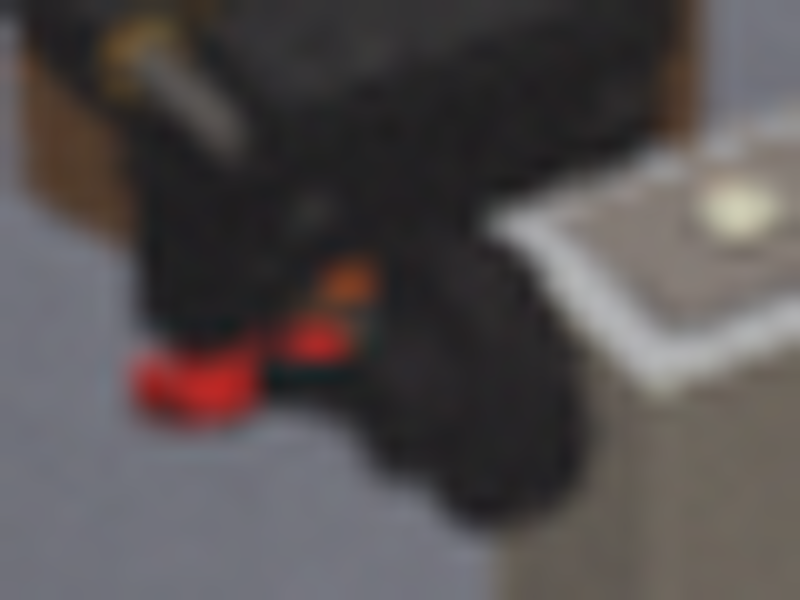

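The pad is close to the third position at about 1.0 rad, with Fz≈5 N. I'll press further until it meets the end stop.

Request:
step_arm:
  series:
    - {"ax": 0, "ay": 0, "az": 0, "x": 0, "y": 0, "z": -0.002, "claw": 0}
    - {"ax": 0, "ay": 0, "az": 0, "x": 0, "y": 0, "z": -0.003, "claw": 0}
    - {"ax": 0, "ay": 0, "az": 0, "x": 0, "y": 0, "z": -0.003, "claw": 0}
    - {"ax": 0, "ay": 0, "az": 0, "x": 0, "y": 0, "z": -0.003, "claw": 0}

```text
time_s: 19.95
tool_pos: [0.5897, 0.2623, 0.028]
tool_rot: [-180.0, -0.1, 0.3]
force: [-0.6, -0.3, 7.2]
grip_width: 0.0003
```

Request:
step_arm:
  series:
    - {"ax": 0, "ay": 0, "az": 0, "x": 0, "y": 0, "z": -0.001, "claw": 0}
    - {"ax": 0, "ay": 0, "az": 0, "x": 0, "y": 0, "z": -0.002, "claw": 0}
    - {"ax": 0, "ay": 0, "az": 0, "x": 0, "y": 0, "z": -0.002, "claw": 0}
    - {"ax": 0, "ay": 0, "az": 0, "x": 0, "y": 0, "z": -0.002, "claw": 0}

```text
time_s: 20.35
tool_pos: [0.5899, 0.2626, 0.0266]
tool_rot: [-180.0, -0.1, 0.3]
force: [-2.3, -1.3, 10.0]
grip_width: 0.0004
```

Request:
step_arm:
  series:
    - {"ax": 0, "ay": 0, "az": 0, "x": 0, "y": 0, "z": -0.001, "claw": 0}
    - {"ax": 0, "ay": 0, "az": 0, "x": 0, "y": 0, "z": -0.002, "claw": 0}
    - {"ax": 0, "ay": 0, "az": 0, "x": 0, "y": 0, "z": -0.002, "claw": 0}
    - {"ax": 0, "ay": 0, "az": 0, "x": 0, "y": 0, "z": -0.002, "claw": 0}

```text
time_s: 20.75
tool_pos: [0.5903, 0.263, 0.0251]
tool_rot: [-179.9, -0.2, 0.3]
force: [-1.6, -0.5, 12.4]
grip_width: 0.0005
```

Run:
```python
from fit import *
im=vision.read_camera('side')[:,:,::-1].copy(); cv2.imwrite('pics/side18.png',im);crop(im,250,145,40,30,20,'pics/c29.png');crop(im,220,110,130,105,6,'pics/c30.png')
im=vision.read_camera('top')[:,:,::-1].copy(); cv2.imwrite('pics/top18.png',im)
from cell import status
o=status.get_obs(); print(o['tool_pos'],o['force'],o['wrist_torque'])
```

```text
[0.59031391 0.26293638 0.02508913] [-0.43098688 -0.4633627  11.73838326] [-0.24677952  0.39271082 -0.0143894 ]
```

View pics/c29.png

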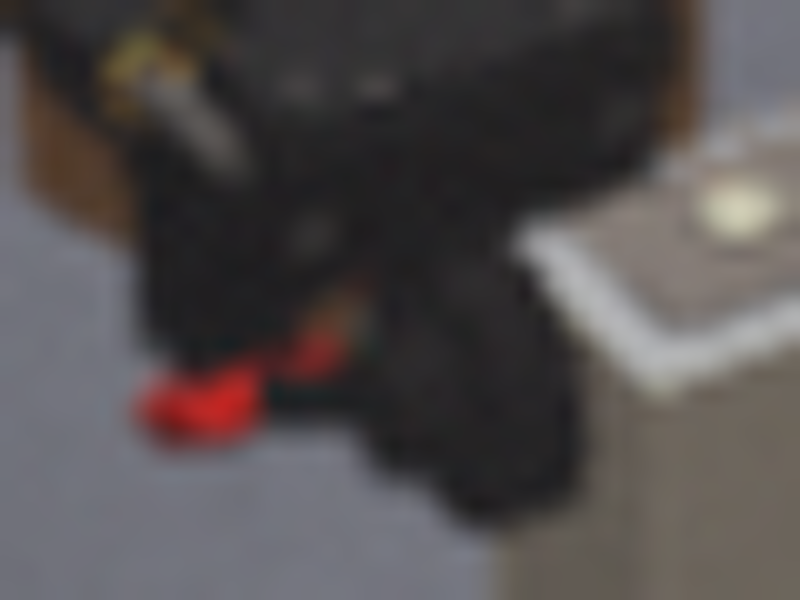

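View pics/c30.png

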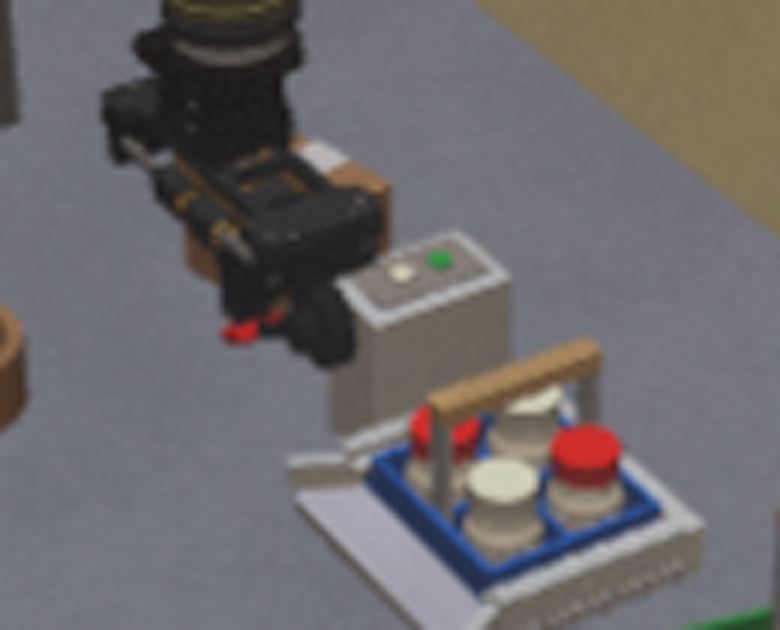

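View pics/top18.png

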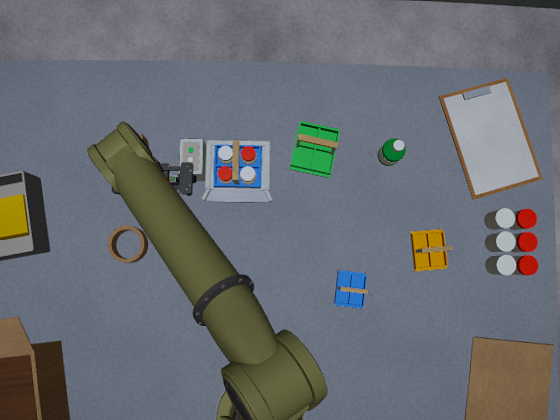

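Run:
```python
from fit import *
d=[.642,.071,np.radians(.4)]
# calibrate projection bias with rest image side0 (pad h .005 top corners seen in side14 c24)
def P(a,cs):
    th=.55-a; c,s=np.cos(th),np.sin(th)
    return [(-.05+x,.125+r*c-h*s,.085+r*s+h*c) for x,r,h in cs]
top=[(-.016,.084,.005),(.016,.084,.005),(.016,.056,.005),(-.016,.056,.005)]
obs=px([(290,362),(350,341),(377,382),(320,410)],8,220,100)
b=(obs-proj('side',pose(d,P(0,top)))); print('bias at rest',b.round(2).tolist()); b=b.mean(0)
cs=[(-.016,.084,.005),(-.016,.084,-.005),(-.016,.056,-.005),(-.016,.056,.005)]
for a in (.65,.9,.98,1.05,1.1): print(a,((proj('side',pose(d,P(a,cs)))+b-[250,145]+.5)*20).round().tolist())
for n in (15,16,17,18):
    im=cv2.imread(f'pics/side{n}.png').astype(int)[145:180,245:275]
    m=(im[:,:,2]>120)&(im[:,:,1]<60)
    v,u=np.nonzero(m); print(n,m.sum(),u.min()+245 if m.sum() else 0,v.max()+145 if m.sum() else 0, u.mean()+245,v.mean()+145)
im=cv2.imread('pics/side18.png');crop(im,253,158,20,14,40,'pics/c31.png')
```

```text
bias at rest [[0.51, 0.92], [-0.3, 1.14], [-0.68, -0.68], [0.52, -0.08]]
0.65 [[87.0, 209.0], [92.0, 260.0], [172.0, 325.0], [167.0, 273.0]]
0.9 [[102.0, 319.0], [115.0, 374.0], [188.0, 402.0], [176.0, 346.0]]
0.98 [[110.0, 356.0], [125.0, 411.0], [195.0, 427.0], [181.0, 371.0]]
1.05 [[118.0, 388.0], [134.0, 444.0], [202.0, 449.0], [186.0, 393.0]]
1.1 [[125.0, 412.0], [142.0, 467.0], [208.0, 465.0], [190.0, 409.0]]
15 46 255 152 260.39130434782606 149.2608695652174
16 11 257 164 260.3636363636364 162.8181818181818
17 18 257 165 261.05555555555554 163.33333333333334
18 14 257 166 259.7857142857143 164.85714285714286
```

View pics/c31.png

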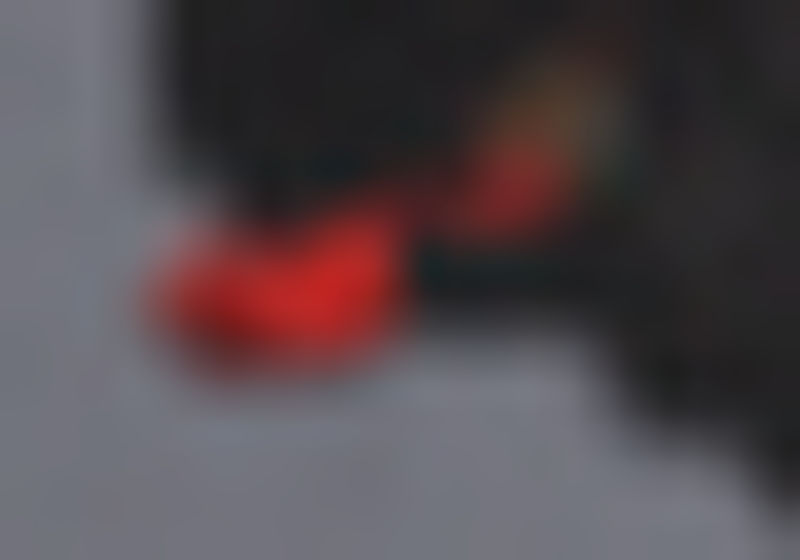

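By the pad's pixel position the dial reads 1.05–1.1 rad, and 12 N is above the 6 N needed to hold it. I'll press 2 mm more for margin and let it settle.

Request:
step_arm:
  series:
    - {"ax": 0, "ay": 0, "az": 0, "x": 0, "y": 0, "z": -0.001, "claw": 0}
    - {"ax": 0, "ay": 0, "az": 0, "x": 0, "y": 0, "z": -0.002, "claw": 0}
    - {"ax": 0, "ay": 0, "az": 0, "x": 0, "y": 0, "z": -0.002, "claw": 0}
    - {"ax": 0, "ay": 0, "az": 0, "x": 0, "y": 0, "z": -0.002, "claw": 0}
    - {"ax": 0, "ay": 0, "az": 0, "x": 0, "y": 0, "z": -0.002, "claw": 0}
    - {"ax": 0, "ay": 0, "az": 0, "x": 0, "y": 0, "z": -0.002, "claw": 0}

```text
time_s: 21.45
tool_pos: [0.5906, 0.2632, 0.0238]
tool_rot: [-179.9, -0.2, 0.3]
force: [-1.6, -0.2, 15.0]
grip_width: 0.0004
```

Run:
```python
from fit import *
im=vision.read_camera('side')[:,:,::-1].copy(); cv2.imwrite('pics/side19.png',im);crop(im,250,145,40,30,20,'pics/c32.png')
from cell import status
o=status.get_obs(); print(o['time_s'],o['tool_pos'],o['force'],o['qpos'])
```

```text
21.5 [0.59061422 0.26321438 0.02374786] [-1.77049195 -0.74913027 14.22651384] [   2.22646593   29.92454907  -37.17890147   93.24837705   19.77006403
   63.28273464 -129.87949182]
```

View pics/c32.png

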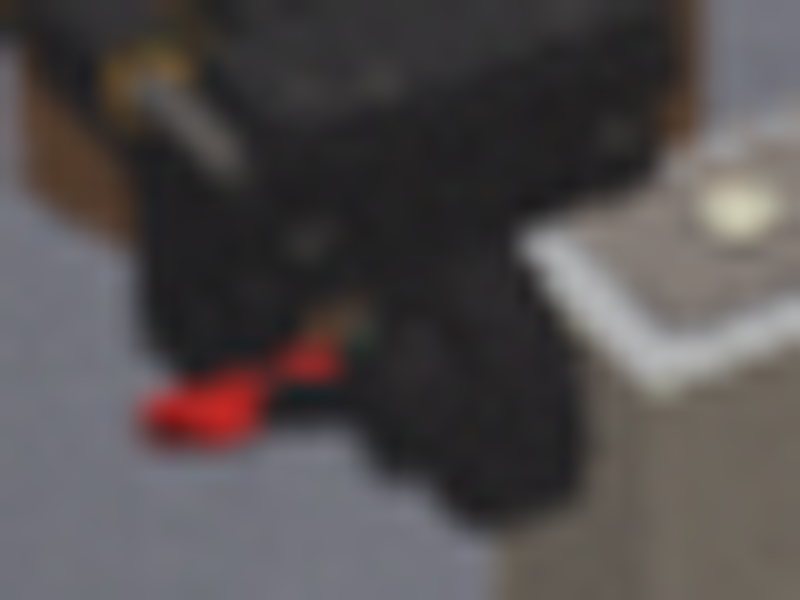

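The pad did not move any further as the force rose to 14 N, so it is at the end stop, and a green bead shows at about (360,335) in the crop. I'm handing the job in.

```bash
python3 -c "
from cell import workorder; print(workorder.sign_off())"
```

```text
the job is handed in; nothing more can be done
None
```

I carried the blue tray of jars by its bar to the dock and slid it in under the lips until it met the stop. I set it on the deck and let go, then pressed the dial's red pad down to its end stop. I handed the job in while still holding the pad down, at about 21.5 s. No verdict was reported.

**Tray:**
- The slide met no resistance until the stop, where the push rose to about 8 N.
- After letting go, the top camera put the tray at x 0.646–0.648 m and y 0.070–0.071 m, turned 0.2–0.6°. My estimate of home was about (0.649, 0.071), good to roughly 2–3 mm.
- All four jars were standing in the last side picture that covered the tray.

**Dial:**
- At the end the fingers pressed with about 14 N, and pressing harder no longer moved the pad.
- From the pad's position in the picture I put the dial at about 1.05–1.1 rad, and a green bead seemed to show beside it. I had no direct reading of the dial.

**Bystanders:** The tape roll and bottle looked unmoved in the last top picture. The arm hid the carton there; in the side view it appeared to be in place.

**Disagreements:**
- By the camera, the fingertips stood about 35 mm higher than the reported tool position implies. I set heights from the pictures and the force readings, and both the grasp and the press worked on that basis.
- The side camera's sideways (y) positions differed from the top camera's by a few millimetres. I used the top camera for lining up the tray with the dock.

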